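# Fit the sprockets on the kart drive's splined hub

### The arm

A 6-joint arm with a two-finger parallel gripper is mounted at the origin on a cart in front of the work surface, level with it; the furniture and walls round the work are solid. World frame = base frame: x ahead of the robot, y to its left, z up, the work surface at z = 0. Lengths are in m, angles in rad, forces in N, time in s.
With the tool pointing down it reaches from about 0.275 to 1 m from the base axis. Payload 8.4 kg.
Tool frame: the origin (TCP) lies at the very end of the fingers, on their centre line; the grasp point (between the pads) lies 19 mm behind it; x points along the fingers, z is the direction in which the jaws open and shut, and the axes are right-handed (so a half turn about x gives the same grasp; the last joint's range is limited). The gripper opens to 85 mm and grips with 20 to 120 N. Pads are 22 mm wide; open, the fingers measure 114 mm over their backs; the gripper's body (76 mm by 85 mm) begins 54 mm behind the grasp point. The pads swing forward as they close: fully open they stand 13 mm farther back than shut.
Start: joints at [1.306, 0.353, 1.633, -0, 1.155, -0.002], TCP at [0.162, 0.604, 0.231] pointing down, gripper open.
Joint ranges: [-2.63, 2.63], [-0.92, 2.1], [0.06, 2.66], [-1.3, 4.44], [0, 2.69], [-3.02, 3.02]. Speed limits (rad/s): [2.22, 2.22, 2.79, 3.14, 3.14, 3.14].

### API

Orientations are given as a unit quaternion [w, x, y, z].
In Python, from station import ctrl, cams gives the robot as it stands.
- The arm moves only by the tool step_arm, never from a script. Its argument "moves" is a list of rows, each a list of 3 entries, a list of its own where there are three numbers: the shift along the tool's x, y, z in mm, then the turn, a rotation vector about the tool's x, y, z in degrees, then the gripper command: -1 is fully open, 1 is shut, values between are in proportion. In form: [[[dx, dy, dz], [wx, wy, wz], hand], ...]. A call has 1 to 8 rows; each row shifts and turns the commanded pose from where the row before left it, along the tool's axes as they then stand; what a row does not reach is not made up. A row lasts 1/10 s, in which the tool goes at most 50 mm and 8.59 degrees, less where a joint would pass 70% of its speed; a pose out of reach is approached as far as the arm can. A call with a gripper value outside its range is refused whole. The fingers move at their own pace and stop on an object; "force" is the grip in N (left out, the last holds). Time passes only in rows, so rows that do not move let the fingers close. It gives the time, the measured TCP pose, the force and the opening at its end, in the units of the state.
- ctrl.state(): the state, without advancing time (a new reading comes with each control period).
- cams.snapshot(name): name is "scene" or "side" or "wrist"; returns a dict with "img" (480x640x3 uint8, red, green, blue), "fx", "fy", "cx", "cy" (pixels), "pose" (4x4, takes a point from camera to world coordinates); the wrist camera has in their place "tool_from_camera" (4x4, takes a point from camera to tool coordinates, whose origin is the TCP and whose axes are the tool frame's). Camera axes: x right, y down, z forward; pixel columns grow to the right and rows downward; lengths in m; the calibration is good to about 2 mm. A picture is of the moment at which its call begins: read the wrist's pose just before it. There is no depth.
- ctrl.close_job(): hands the job in, once; it reports no verdict.
The state is a dict: "t": time; "qpos": joint angles; "joint_velocities": joint speeds; "tau": joint torques, N m; "tool_pos": TCP position; "orientation": TCP orientation; "contact_force": force on the tool from outside, world axes, zero at the start; "ft_torque": the same for the moment, N m; "gripper_width": opening from 0.0 (shut) to 1.0 (fully open).
Only numpy, scipy, OpenCV 4.12 (cv2) and the standard library are available. Lean on these libraries where they do the work, as an engineer would, in place of code of your own. Each camera call takes 0.05 s, during which the arm holds its last target.

### The job

First make the electric kart drive safe: pull its orange service plug and park it fully home in the grey-rimmed pocket. Then lift the cap off the hub, turn each loose sprocket to find the wide master spline and slide it fully home, boss up, the largest lowest and the smallest on top. Put the cap back on the hub and only then push the plug fully home in its orange-rimmed live socket; leave the grease jar and the wire spool alone.

Things in the scene. Friction and masses are not known exactly. Their poses are not given: they have to be found in the camera images.
- drive_unit: Fixed drive on a dark plate (x -76..121, y -142..134, 8 mm thick). Origin at board level under it; x away from the robot at yaw 0, y left, z up. Grey gearbox (x -63..63, y 9..121, top z 40 mm), upright hub at x 0, y 65; black motor behind it (x 63..122, y 38..92, top z 62); black controller box (x -68..84, y -140..-40, top z 48) with two rectangular holes in its top.
- hub_seat (a point): Centre of the hub's foot, a flat shoulder 58 mm across, 44 mm above the board, on which the lowest sprocket's underside rests. z up the hub's axis; x points to the wide master spline (yellow dab on its top end).
- hub (a joint): Angle of the hub on the unit (0: master spline towards the unit's +x, grows anticlockwise). Stiff: it stays as found. The splined part is 50 mm tall: core 30 mm across, six splines 60 degrees apart, 40 mm across their tips, five of them 5 mm wide, the master 14 mm wide; their top 4 mm is tapered.
- hub_end (a point): Centre of the top of the splines, 50 mm above hub_seat, where the cap's underside rests. A pilot pin 18 mm across stands 10 mm above it, so the bare hub ends 60 mm above hub_seat (104 mm above the board).
- hub_cap: Loose knurled aluminium cap, 50 mm across, 18 mm tall, red disc on top, 0.1 kg; origin at the centre of its flat underside, z up. A blind hole in its underside, 20.4 mm across and 12.5 mm deep, goes over the pilot pin. It is on the hub at the start, lifts straight off and stands flat on the board.
- service_plug: Loose orange plug, 0.12 kg; origin at the centre of its underside, z up. Block 30 (x) x 50 (y) x 20 mm with tapered foot and, on its +x side, a key rib 10 mm wide standing out 4 mm; flange 44 x 62 mm, z 20..28 mm (white dab on the key side); grip bar 14 mm thick (x), 56 long (y), z 28..57 mm: pinch it across. Home in the live socket at the start; pulls straight up.
- live_socket (a point): Where the plug's origin lies when fully home in the live socket: 28 mm above the board, 20 mm below the orange-rimmed mouth in the controller's top. Axes as the drive unit's and the seated plug's: the key goes towards +x. 1.2 mm clearance on each side; the plug fits one way round only.
- parking_pocket (a point): Where the plug's origin lies when fully home in the parking pocket: 28 mm above the board, 20 mm below its grey-rimmed mouth, 72 mm from live_socket towards the unit's -x. Same axes; about 3 mm clearance on each side.
- sprocket_27: Loose steel sprocket, 27 teeth, 113 mm across, 0.4 kg; may be absent. Origin: centre of its underside; z up through the boss; x towards the wide groove of its bore (yellow dab on the boss). Disc 5 mm thick; boss 54 mm across, up to z 16 mm: grip that. Bore fits the hub at one angle only, 1.2 mm clearance, then slides down by its weight or a light push. Stacked 16 mm apart. Starts flat, boss up.
- sprocket_24: As sprocket_27 (same boss, bore and heights) but 24 teeth, 101 mm across, 0.34 kg; may be absent. Origin: centre of its underside, z up through the boss, x towards the wide groove of its bore (yellow dab).
- sprocket_21: As sprocket_27 (same boss, bore and heights) but 21 teeth, 89 mm across, 0.29 kg; may be absent. Origin: centre of its underside, z up through the boss, x towards the wide groove of its bore (yellow dab).
- sprocket_18: As sprocket_27 (same boss, bore and heights) but 18 teeth, 77 mm across, 0.25 kg; may be absent. Origin: centre of its underside, z up through the boss, x towards the wide groove of its bore (yellow dab).
- grease_jar: Bystander: small brown jar with a white lid, 47 mm across, 44 mm tall, origin at its underside.
- wire_spool: Bystander: yellow spool of copper wire standing on end, 48 mm across, 40 mm tall, origin at its underside. It stands in front of the room's radial saw, which is in the arm's way between the unit and the far sprockets: its head hangs over the board at world x above 0.58, y -0.23 to 0.01 m, from 0.31 m up, its blade guard at x above 0.58, y -0.12 to -0.07 m, from 0.05 m up.
Not all that is in view belongs to the job. Of the things shaped like the service_plug, the orange one is meant.

How it is judged:
By the outcome, as a careful person would: the job done as asked, in the order asked, and still so for the second after the job is handed in, with the robot touching nothing.
Of sprocket_27, sprocket_24, sprocket_21, sprocket_18 only 2 to 3 are there at a start; the rules pass over those that are not, and their reading is None.
At some moment in a run one of sprocket_27, sprocket_24, sprocket_21, sprocket_18, hub_cap may be knocked a few centimetres aside while the robot is not near it.
Once in a run the grip may slacken for a moment while it holds something.
It also fails if it takes over 210 s, if anything falls off the work surface, if the arm or the gripper's body presses on something with over 40 N, if the wrist force passes 120 N, or if a joint passes its speed limit or range.

## Working session

There is one attempt and no reset: what is moved stays moved. The work goes in short steps, Python scripts to look and compute and a tool call to move; the robot and the scene stay as the last step left them, time stands still between calls to the robot, and variables do not carry over. Pictures are saved under pics/ and viewed, and the job is handed in when it is done.

Besides the shell and the picture viewer there is one more tool, called after "Request:" by a JSON object that holds its "name" and its "arguments". step_arm: Moves the arm, as the interface text tells. Its arguments: {"type":"object","properties":{"moves":{"type":"array","items":{"type":"array"}},"force":{"type":"number"}},"required":["moves"]}

```bash
ls; mkdir -p pics
cat > h.py <<'E'
import numpy as np, cv2
from scipy.spatial.transform import Rotation as R
from station import ctrl, cams
def T_tool(s):
    q=s["orientation"]; T=np.eye(4); T[:3,:3]=R.from_quat([q[1],q[2],q[3],q[0]]).as_matrix(); T[:3,3]=s["tool_pos"]; return T
def snap(name,fn=None):
    s=ctrl.state(); c=cams.snapshot(name)
    c["P"]=c["pose"] if "pose" in c else T_tool(s)@c["tool_from_camera"]
    c["P"]=np.array(c["P"])
    if fn: cv2.imwrite("pics/"+fn,c["img"][:,:,::-1])
    return c
def ray(c,u,v,z):
    d=c["P"][:3,:3]@np.array([(u-c["cx"])/c["fx"],(v-c["cy"])/c["fy"],1]); o=c["P"][:3,3]
    return o+d*(z-o[2])/d[2]
def proj(c,p):
    q=np.linalg.inv(c["P"])@np.append(p,1); return c["fx"]*q[0]/q[2]+c["cx"],c["fy"]*q[1]/q[2]+c["cy"]
E
python3 - <<'E'
from h import *
for n in("scene","side","wrist"):
    c=snap(n,n+"0.png"); print(n,c["fx"],c["P"].round(3).tolist())
s=ctrl.state(); print(s); print(T_tool(s).round(3))
E
```

```text
pics
scene 462.4945401481604 [[0.687, -0.428, 0.587, -0.208], [-0.726, -0.427, 0.539, -0.763], [0.02, -0.796, -0.604, 0.856], [0.0, 0.0, 0.0, 1.0]]
side 474.26983027705325 [[-1.0, 0.006, 0.01, 0.56], [-0.003, 0.654, -0.756, 0.736], [-0.011, -0.756, -0.654, 0.789], [0.0, 0.0, 0.0, 1.0]]
wrist 354.37273965177724 [[0.26, 0.918, 0.3, 0.085], [0.966, -0.246, -0.083, 0.624], [-0.002, 0.311, -0.95, 0.373], [0.0, 0.0, 0.0, 1.0]]
{'t': 0.15, 'qpos': array([ 1.30558973e+00,  3.53503819e-01,  1.63396200e+00,  3.58766512e-05,
        1.15518107e+00, -2.40626508e-03]), 'joint_velocities': array([ 8.42296089e-04, -3.43177968e-04,  1.16262204e-04,  1.05362351e-03,
       -4.81049387e-05, -1.84825111e-03]), 'tau': array([-4.14621754e-04, -6.05637074e+01, -3.42341280e+01, -3.48418246e-05,
        6.14711404e-03, -1.95638552e-05]), 'tool_pos': array([0.16226521, 0.60319796, 0.23072547]), 'orientation': array([ 0.56090053, -0.43039121,  0.56150733,  0.42995758]), 'contact_force': array([-0.81848362, -0.07734469, -0.0796458 ]), 'ft_torque': array([-0.03116637, -0.0265656 , -0.00848791]), 'gripper_width': 0.9985302437644749}
[[-0.    -0.966  0.26   0.162]
 [-0.001  0.26   0.966  0.603]
 [-1.     0.    -0.001  0.231]
 [ 0.     0.     0.     1.   ]]
```

View pics/scene0.png

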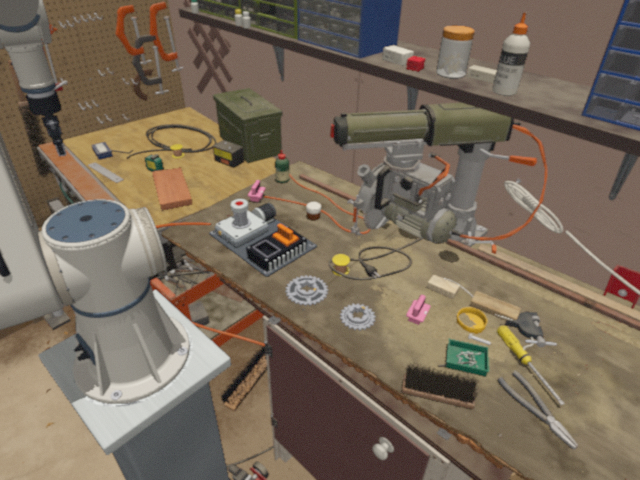

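View pics/side0.png

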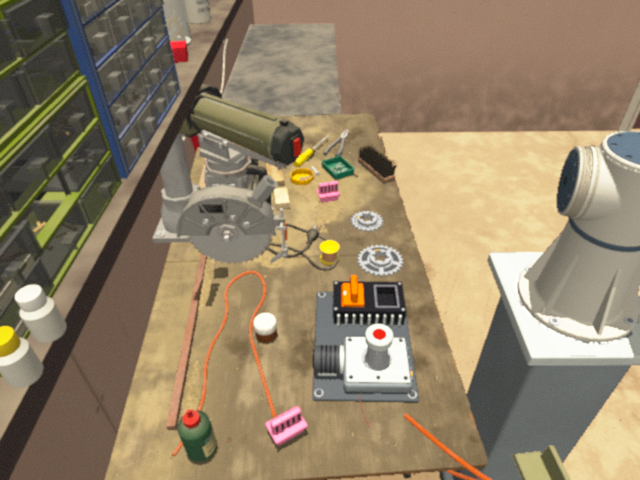

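View pics/wrist0.png

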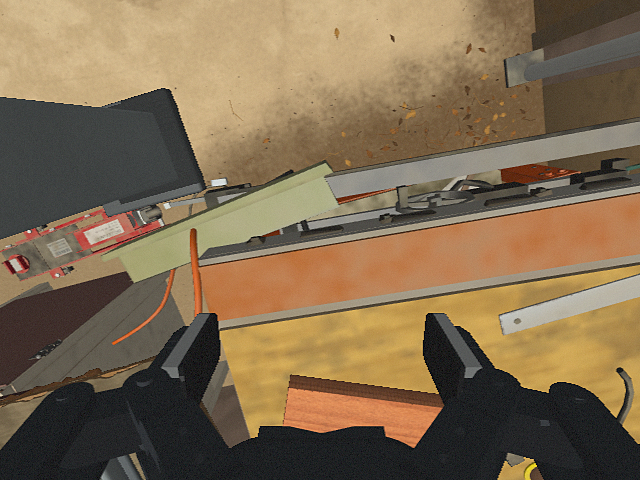

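Run:
```python
from h import *
c=snap("side");
def r(n,u,v,z): print(n,ray(c,u,v,z).round(3))
for a in[("cap",379,335,.112),("plugtop",353,279,.085),("sprA",380,260,.016),("sprB",367,220,.016),("spool",329,246,.04),("jar",265,320,.044),("plate bl",313,397,.008),("plate br",417,397,.008),("plate tl",317,292,.008),("pink1",328,188,.05),("pink2",287,420,.05)]: r(*a)
cv2.imwrite("pics/sidecrop.png",cv2.resize(c["img"][190:410,240:440,::-1],None,fx=3,fy=2.7,interpolation=cv2.INTER_CUBIC))
s=snap("scene")
for a in[("sprA",306,290,.016),("sprB",357,316,.016),("cap",239,205,.112)]: print(a[0],ray(s,*a[1:]).round(3))
cv2.imwrite("pics/scenecrop.png",cv2.resize(s["img"][180:340,200:400,::-1],None,fx=3.5,fy=3.5,interpolation=cv2.INTER_CUBIC))
```

```text
cap [0.463 0.191 0.112]
plugtop [0.501 0.02  0.085]
sprA [ 0.426 -0.115  0.016]
sprB [ 0.446 -0.275  0.016]
spool [ 0.549 -0.14   0.04 ]
jar [0.683 0.096 0.044]
plate bl [0.583 0.252 0.008]
plate br [0.391 0.252 0.008]
plate tl [ 0.578 -0.017  0.008]
pink1 [ 0.549 -0.378  0.05 ]
pink2 [0.625 0.321 0.05 ]
sprA [ 0.414 -0.14   0.016]
sprB [ 0.437 -0.294  0.016]
cap [0.458 0.18  0.112]
```

View pics/sidecrop.png

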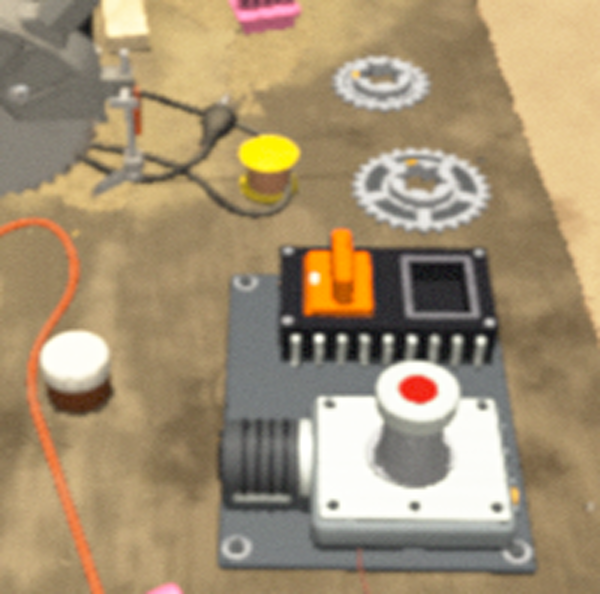

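View pics/scenecrop.png

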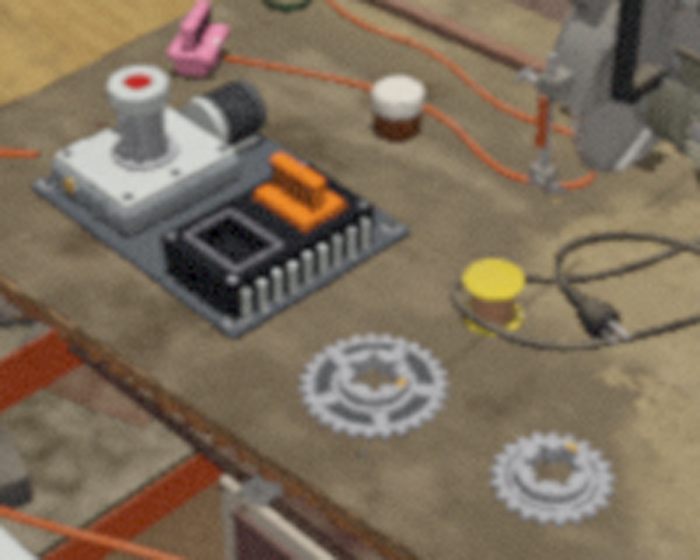

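Request:
{"name": "step_arm", "arguments": {"moves": [[[0,-48,-10],[4.6,0,0],-1],[[0,-48,-10],[4.6,0,0],-1],[[0,-46,-10],[4.6,0,0],-1],[[0,-46,-10],[4.6,0,0],-1],[[0,-45,-10],[4.6,0,0],-1],[[0,-44,-10],[4.6,0,0],-1],[[0,-43,-10],[4.6,0,0],-1],[[0,-43,-10],[4.6,0,0],-1]]}}

```text
t: 1.05
tool_pos: [0.4296, 0.3524, 0.2313]
orientation: [0.669, -0.23, 0.669, 0.23]
contact_force: [0.5, 0.0, 0.1]
gripper_width: 0.999
```

Request:
{"name": "step_arm", "arguments": {"moves": [[[0,-42,-12],[4.6,0,0],-1],[[0,-42,-12],[4.6,0,0],-1],[[0,-40,-12],[4.6,0,0],-1],[[0,-40,-12],[4.6,0,0],-1],[[0,-40,-12],[4.6,0,0],-1],[[0,-40,-12],[4.6,0,0],-1],[[0,0,0],[0,0,0],-1],[[0,0,0],[0,0,0],-1]]}}

```text
t: 1.85
tool_pos: [0.4738, 0.1055, 0.2314]
orientation: [0.704, -0.064, 0.704, 0.064]
contact_force: [-0.5, -0.4, -0.1]
gripper_width: 0.999
```

Run:
```python
from h import *
c=snap("wrist","w1.png"); s=ctrl.state(); print(s["t"],s["tool_pos"],s["qpos"]);print(T_tool(s).round(3))
```

```text
1.9 [0.47384066 0.10634955 0.2314039 ] [2.17406358e-01 1.34070631e-01 1.92342842e+00 4.61397765e-04
 1.08366234e+00 3.33424738e-02]
[[ 0.    -0.183  0.983  0.474]
 [ 0.     0.983  0.183  0.106]
 [-1.     0.     0.     0.231]
 [ 0.     0.     0.     1.   ]]
```

View pics/w1.png

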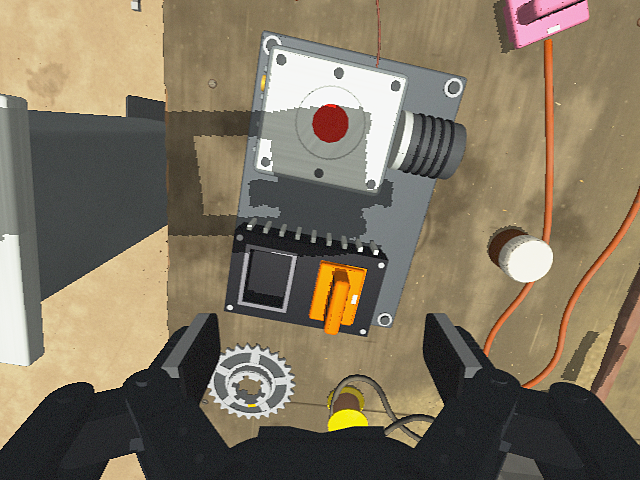

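Run:
```python
from h import *
c=snap("wrist"); im=c["img"]; h=cv2.cvtColor(im,cv2.COLOR_RGB2HSV)
def blobs(m,amin):
    n,l,st,ce=cv2.connectedComponentsWithStats(m.astype(np.uint8)); return [(st[i].tolist(),ce[i].round(1).tolist(),(l==i)) for i in range(1,n) if st[i][4]>amin]
red=((h[...,0]<6)|(h[...,0]>174))&(h[...,1]>180)&(h[...,2]>80)
for b in blobs(red,300): print("red",b[:2],ray(c,*b[1],.112).round(4))
org=(h[...,0]>7)&(h[...,0]<20)&(h[...,1]>200)&(h[...,2]>120)
for b in blobs(org,800):
    print("org",b[:2]); cn=max(cv2.findContours(b[2].astype(np.uint8),0,2)[0],key=cv2.contourArea)
crop=cv2.resize(im[210:345,215:400,::-1],None,fx=4,fy=4,interpolation=cv2.INTER_CUBIC); cv2.imwrite("pics/w1c.png",crop)
```

```text
red ([312, 106, 36, 38, 1042], [329.7, 124.1]) [0.4642 0.1899 0.112 ]
org ([309, 261, 57, 75, 1437], [337.6, 296.8])
```

View pics/w1c.png

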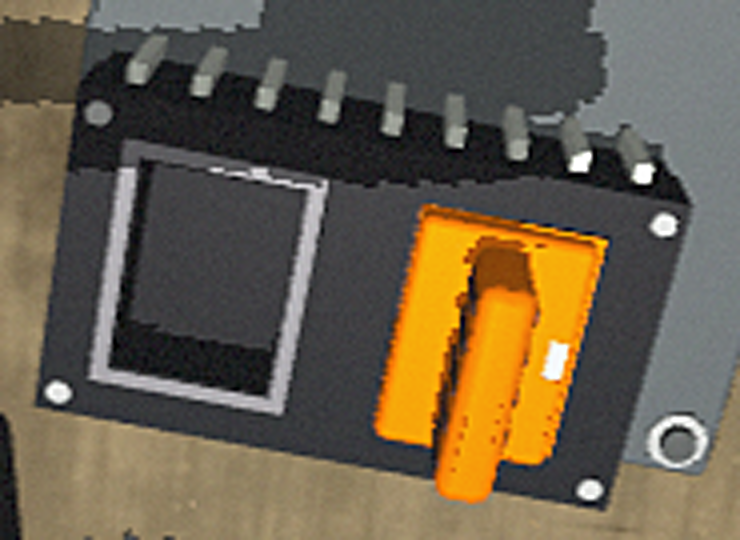

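```bash
cat > m1.py <<'E'
from h import *
c=snap("wrist")
def P(pts,z): return np.array([ray(c,x/4+215,y/4+210,z)[:2] for x,y in pts])
ang=lambda v:np.degrees(np.arctan2(v[1],v[0]))
for n,pts,z in[("screw",[(98,113),(664,224),(590,490),(58,392)],.049),("flange",[(425,208),(607,240),(550,462),(377,435)],.056),("rim",[(122,142),(327,182),(280,412),(90,378)],.048),("bar",[(480,288),(532,295),(490,500),(437,490)],.085)]:
    p=P(pts,z); print(n,p.mean(0).round(4),"sizes",[round(float(np.linalg.norm(p[i]-p[(i+1)%4])),4) for i in range(4)],"ang",[round(ang(p[1]-p[0]),1),round(ang(p[2]-p[3]),1),round(ang(p[0]-p[3])-90,1),round(ang(p[1]-p[2])-90,1)])
E
python3 m1.py
```

```text
screw [0.4693 0.035 ] sizes [0.1398, 0.0762, 0.1399, 0.0761] ang [np.float64(-1.1), np.float64(-1.2), np.float64(-1.2), np.float64(-1.1)]
flange [0.503  0.0365] sizes [0.0446, 0.0619, 0.0446, 0.0624] ang [np.float64(-0.0), np.float64(0.6), np.float64(-0.6), np.float64(-0.6)]
rim [0.4311 0.0352] sizes [0.0503, 0.0643, 0.0492, 0.0646] ang [np.float64(-1.2), np.float64(-0.8), np.float64(-0.5), np.float64(-1.5)]
bar [0.5007 0.036 ] sizes [0.0117, 0.0528, 0.0127, 0.052] ang [np.float64(2.3), np.float64(-1.6), np.float64(0.2), np.float64(1.3)]
```

Request:
{"name": "step_arm", "arguments": {"moves": [[[0,-38,8],[0,0,0],-1],[[0,-38,8],[0,0,0],-1],[[20,0,0],[5.8,0,0],-1],[[25,0,0],[5.8,0,0],-1],[[0,0,0],[0,0,0],-1],[[0,0,0],[0,0,0],-1]]}}

```text
t: 2.6
tool_pos: [0.5032, 0.0353, 0.1863]
orientation: [0.707, 0.005, 0.707, -0.005]
contact_force: [0.0, 0.7, 0.4]
gripper_width: 0.998
```

```bash
cat >> h.py <<'E'
def go(x,y,z,yaw=None):
    s=ctrl.state();T=T_tool(s); d=T[:3,:3].T@(np.array([x,y,z])-T[:3,3])*1000
    h=np.degrees(np.arctan2(T[1,2],T[0,2])); print("t",s["t"],"tcp",(T[:3,3]*1000).round(1),"heading",round(h,2),"tilt",T[:3,0].round(4),"w",round(s["gripper_width"]*85,1),"F",s["contact_force"].round(1),"q6",s["qpos"][5].round(2))
    print("shift",d.round(1),"turnx",None if yaw is None else round(h-yaw,2))
E
python3 -c "
from h import *
go(.503,.0346,.059,-1.1); snap('wrist','w2.png')"
```

```text
t 2.6 tcp [503.2  35.3 186.3] heading -0.8 tilt [-0.0011  0.     -1.    ] w 84.8 F [0.  0.7 0.4] q6 0.08
shift [127.3  -0.7  -0. ] turnx 0.3
```

View pics/w2.png

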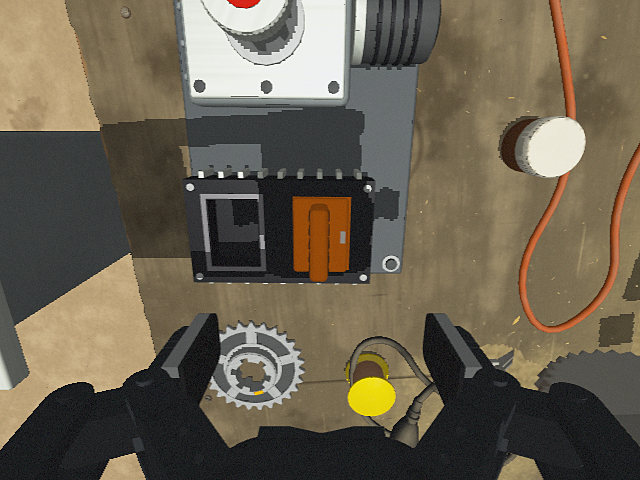

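Request:
{"name": "step_arm", "arguments": {"moves": [[[40,-1,0],[0.3,0,0],-1],[[40,0,0],[0,0,0],-1],[[30,0,0],[0,0,0],-1],[[17,0,0],[0,0,0],-1],[[0,0,0],[0,0,0],-1]], "force": 80}}

```text
t: 3.15
tool_pos: [0.5026, 0.0338, 0.0583]
orientation: [0.706, 0.007, 0.708, -0.007]
contact_force: [-0.2, 0.0, -0.6]
gripper_width: 0.998
```

Request:
{"name": "step_arm", "arguments": {"moves": [[[0,0,0],[0,0,0],1],[[0,0,0],[0,0,0],1],[[0,0,0],[0,0,0],1],[[0,0,0],[0,0,0],1],[[0,0,0],[0,0,0],1],[[0,0,0],[0,0,0],1]]}}

```text
t: 3.75
tool_pos: [0.5024, 0.0334, 0.06]
orientation: [0.706, 0.008, 0.708, -0.008]
contact_force: [-6.2, 0.9, 12.0]
gripper_width: 0.146
```

Request:
{"name": "step_arm", "arguments": {"moves": [[[-5,0,0],[0,0,0],1],[[-15,0,0],[0,0,0],1],[[-20,0,0],[0,0,0],1],[[0,0,0],[0,0,0],1],[[0,0,0],[0,0,0],1]]}}

```text
t: 4.25
tool_pos: [0.5036, 0.0334, 0.0995]
orientation: [0.707, 0.008, 0.707, -0.008]
contact_force: [-0.2, -0.3, -1.1]
gripper_width: 0.15
```

```bash
python3 -c "
from h import *
go(.431,.036,.1,-1.1); snap('wrist','w3.png')"
```

```text
t 4.25 tcp [503.6  33.4  99.5] heading -1.36 tilt [ 1.3e-03  1.0e-04 -1.0e+00] w 12.7 F [-0.2 -0.3 -1.1] q6 0.09
shift [ -0.6   0.9 -72.6] turnx -0.26
```

View pics/w3.png

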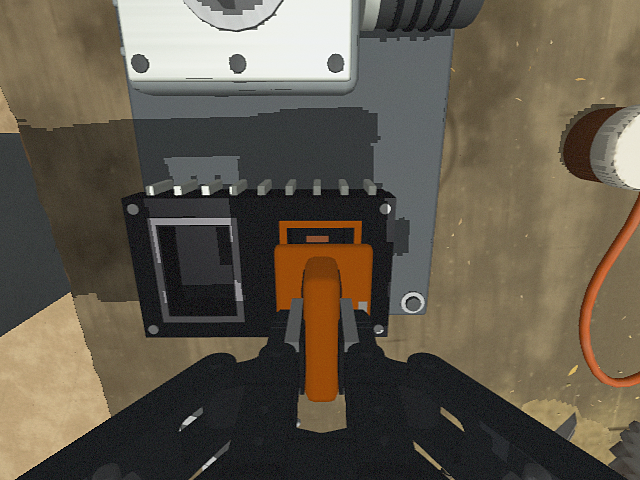

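Request:
{"name": "step_arm", "arguments": {"moves": [[[0,0.5,-36],[-0.2,0,0],1],[[0,0,-36],[0,0,0],1],[[0,0,0],[0,0,0],1],[[10,0,0],[0,0,0],1],[[10,0,0],[0,0,0],1],[[8,0,0],[0,0,0],1],[[6,0,0],[0,0,0],1],[[0,0,0],[0,0,0],1]]}}

```text
t: 5.1
tool_pos: [0.4309, 0.0354, 0.064]
orientation: [0.706, 0.007, 0.708, -0.007]
contact_force: [0.1, 0.7, -1.1]
gripper_width: 0.149
```

Request:
{"name": "step_arm", "arguments": {"moves": [[[4,0,0],[0,0,0],1],[[1,0,0],[0,0,0],1],[[0,0,0],[0,0,0],1]]}}

```text
t: 5.4
tool_pos: [0.4314, 0.0354, 0.0603]
orientation: [0.707, 0.007, 0.707, -0.007]
contact_force: [-0.7, -0.0, -1.3]
gripper_width: 0.147
```

Request:
{"name": "step_arm", "arguments": {"moves": [[[2,0,0],[0,0,0],1],[[1,0,0],[0,0,0],1],[[0,0,0],[0,0,0],1]]}}

```text
t: 5.7
tool_pos: [0.4316, 0.0355, 0.0598]
orientation: [0.707, 0.007, 0.707, -0.007]
contact_force: [-14.4, -1.2, 46.8]
gripper_width: 0.147
```

Request:
{"name": "step_arm", "arguments": {"moves": [[[-2,0,0],[0,0,0],0],[[0,0,0],[0,0,0],-0.2],[[0,0,0],[0,0,0],-0.5],[[-30,0,0],[0,0,0],-1],[[-40,0,0],[0,0,0],-1],[[-45,0,0],[0,0,0],-1],[[-45,0,0],[0,0,0],-1],[[0,0,0],[0,0,0],-1]]}}

```text
t: 6.5
tool_pos: [0.4347, 0.0357, 0.2246]
orientation: [0.71, 0.007, 0.704, -0.007]
contact_force: [0.4, 0.0, -1.0]
gripper_width: 1.0
```

```bash
python3 -c "
from h import *
snap('wrist','w4.png');go(.464,.190,.2,-1.1); snap('side','s1.png')"
```

```text
t 6.55 tcp [433.2  35.6 221.9] heading -1.16 tilt [ 5.9e-03  5.0e-04 -1.0e+00] w 85.2 F [-0.7  0.  -0.3] q6 0.1
shift [ 22.2 155.   27.5] turnx -0.06
```

View pics/w4.png

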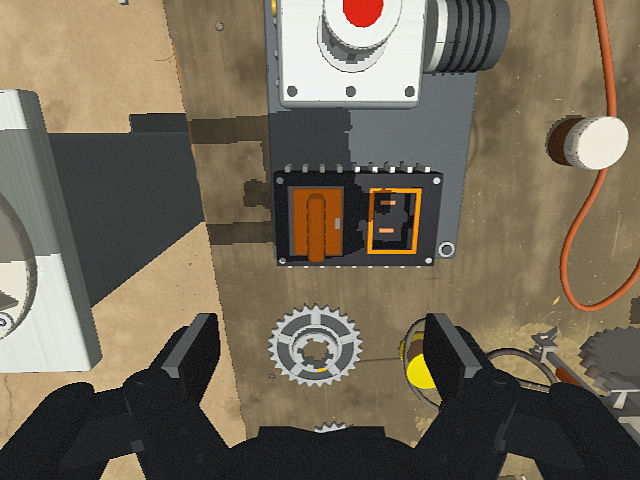

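Request:
{"name": "step_arm", "arguments": {"moves": [[[0,40,7],[0,0,0],-1],[[0,40,7],[0,0,0],-1],[[0,40,7],[0,0,0],-1],[[0,35,6.5],[0,0,0],-1],[[0,0,0],[0,0,0],-1],[[0,0,0],[0,0,0],-1]]}}

```text
t: 7.2
tool_pos: [0.4608, 0.1899, 0.2173]
orientation: [0.706, 0.006, 0.708, -0.007]
contact_force: [1.1, 0.5, 1.2]
gripper_width: 0.998
```

```bash
python3 -c "
from h import *
go(.4642,.190,.094,-1.1); c=snap('side','s2.png'); snap('wrist','w5.png'); print(ray(c,405,418,0), proj(c,[.46,.33,0]))"
```

```text
t 7.2 tcp [460.8 189.9 217.3] heading -1.05 tilt [-0.0035 -0.0017 -1.    ] w 84.8 F [1.1 0.5 1.2] q6 0.41
shift [123.3   0.4   3.9] turnx 0.05
[0.41761196 0.2896381  0.        ] (np.float64(383.5861288238839), np.float64(439.58460302981405))
```

View pics/s2.png

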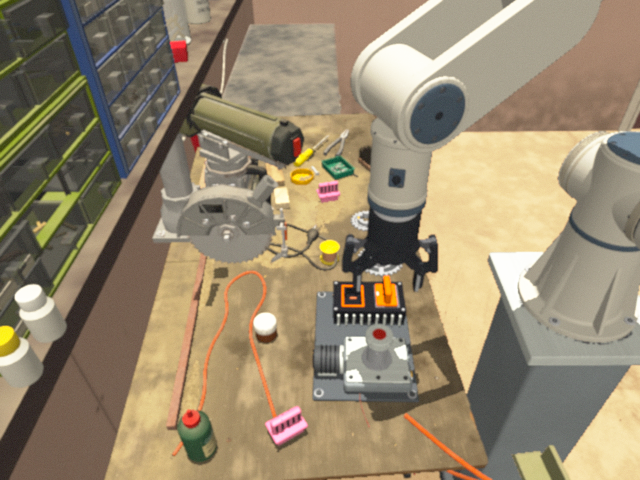

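View pics/w5.png

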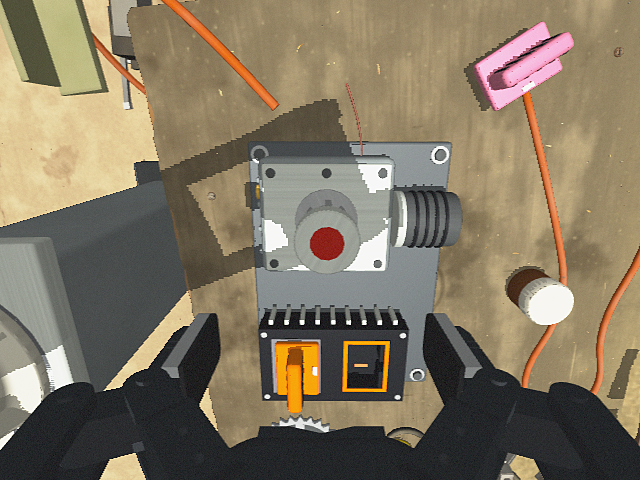

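Request:
{"name": "step_arm", "arguments": {"moves": [[[40,0,4],[0,0,0],-1],[[40,0,0],[0,0,0],-1],[[30,0,0],[0,0,0],-1],[[13,0,0],[0,0,0],-1],[[0,0,0],[0,0,0],-1]], "force": 60}}

```text
t: 7.8
tool_pos: [0.4647, 0.1885, 0.0948]
orientation: [0.706, 0.007, 0.708, -0.008]
contact_force: [-0.2, 0.2, 0.1]
gripper_width: 0.997
```

```bash
python3 -c "
from h import *
go(.4642,.190,.094,-1.1); snap('wrist','w6.png')"
```

```text
t 7.8 tcp [464.7 188.5  94.8] heading -1.22 tilt [-0.0034 -0.0014 -1.    ] w 84.8 F [-0.2  0.2  0.1] q6 0.4
shift [ 0.8  1.5 -0.5] turnx -0.12
```

View pics/w6.png

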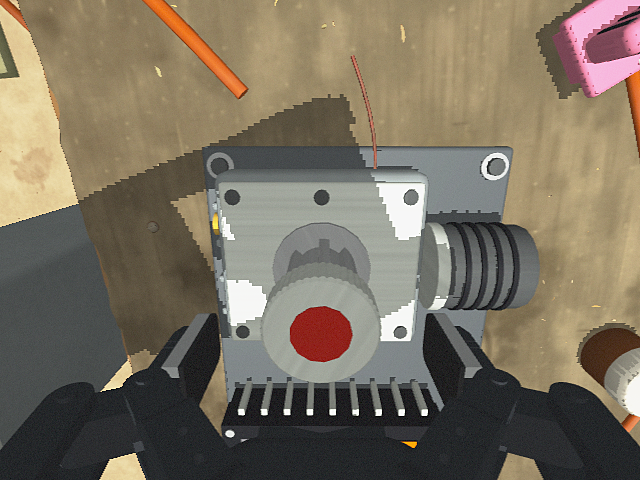

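Request:
{"name": "step_arm", "arguments": {"moves": [[[3,1.5,-0.5],[0,0,0],-1],[[0,0,0],[0,0,0],-0.2],[[0,0,0],[0,0,0],1],[[0,0,0],[0,0,0],1],[[0,0,0],[0,0,0],1],[[0,0,0],[0,0,0],1]]}}

```text
t: 8.45
tool_pos: [0.4658, 0.1915, 0.0946]
orientation: [0.707, 0.007, 0.707, -0.007]
contact_force: [-2.5, -1.4, 11.7]
gripper_width: 0.56
```

Request:
{"name": "step_arm", "arguments": {"moves": [[[-5,0,0],[0,0,0],1],[[-15,0,0],[0,0,0],1],[[-30,0,0],[0,0,0],1],[[-30,0,0],[0,0,0],1],[[0,0,0],[0,0,0],1]]}}

```text
t: 8.95
tool_pos: [0.4678, 0.1922, 0.1772]
orientation: [0.709, 0.008, 0.705, -0.006]
contact_force: [0.2, 0.4, -0.8]
gripper_width: 0.559
```

```bash
python3 -c "
from h import *
go(.505,.335,.1,-1.1); c=snap('wrist','w7.png')"
```

```text
t 8.95 tcp [467.8 192.2 177.2] heading -1.15 tilt [ 0.0062  0.0025 -1.    ] w 47.5 F [ 0.2  0.4 -0.8] q6 0.41
shift [ 77.8 143.3  33.9] turnx -0.05
```

View pics/w7.png

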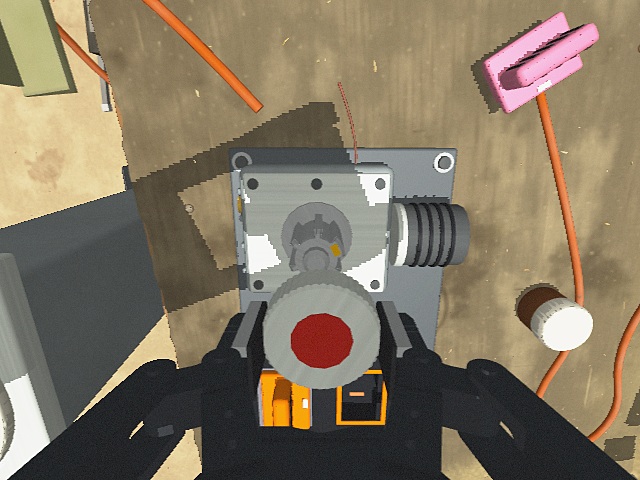

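Request:
{"name": "step_arm", "arguments": {"moves": [[[0,40,11],[0,0,0],1],[[0,40,11],[0,0,0],1],[[0,40,11],[0,0,0],1],[[0,23,11],[0,0,0],1],[[40,0,0],[0,0,0],1],[[40,0,0],[0,0,0],1],[[40,0,0],[0,0,0],1],[[30,0,0],[0,0,0],1]]}}

```text
t: 9.8
tool_pos: [0.5104, 0.3323, 0.0195]
orientation: [0.706, 0.006, 0.708, -0.008]
contact_force: [-0.7, 0.9, -1.2]
gripper_width: 0.558
```

Request:
{"name": "step_arm", "arguments": {"moves": [[[0,0,0],[0,0,0],1],[[10,0,0],[0,0,0],1],[[6,0,0],[0,0,0],1],[[0,0,0],[0,0,0],1]]}}

```text
t: 10.2
tool_pos: [0.5126, 0.3335, 0.0076]
orientation: [0.707, 0.007, 0.707, -0.007]
contact_force: [-0.0, -0.3, -0.9]
gripper_width: 0.558
```

Request:
{"name": "step_arm", "arguments": {"moves": [[[3,0,0],[0,0,0],1],[[2,0,0],[0,0,0],1],[[0,0,0],[0,0,0],1]]}}

```text
t: 10.5
tool_pos: [0.5125, 0.3334, 0.0026]
orientation: [0.707, 0.007, 0.707, -0.007]
contact_force: [0.6, -0.4, -1.5]
gripper_width: 0.556
```

Request:
{"name": "step_arm", "arguments": {"moves": [[[2,0,0],[0,0,0],1],[[0,0,0],[0,0,0],1]]}}

```text
t: 10.7
tool_pos: [0.5126, 0.3335, 0.0007]
orientation: [0.707, 0.007, 0.707, -0.007]
contact_force: [-0.3, -1.0, 3.7]
gripper_width: 0.559
```

Request:
{"name": "step_arm", "arguments": {"moves": [[[0,0,0],[0,0,0],0],[[0,0,0],[0,0,0],-0.5],[[0,0,0],[0,0,0],-1],[[-30,0,0],[0,0,0],-1],[[-45,0,0],[0,0,0],-1],[[-45,0,0],[0,0,0],-1],[[-45,0,0],[0,0,0],-1],[[-45,0,0],[0,0,0],-1]]}}

```text
t: 11.5
tool_pos: [0.512, 0.3332, 0.212]
orientation: [0.707, 0.007, 0.707, -0.007]
contact_force: [0.6, -0.0, 0.3]
gripper_width: 1.002
```

Request:
{"name": "step_arm", "arguments": {"moves": [[[0,-50,-10],[0,0,0],-1],[[0,-50,-10],[0,0,0],-1],[[0,-30,-10],[0,0,0],-1],[[0,-20,-10],[0,0,0],-1],[[0,0,0],[0,0,0],-1],[[0,0,0],[0,0,0],-1]]}}

```text
t: 12.1
tool_pos: [0.47, 0.1861, 0.2105]
orientation: [0.707, 0.008, 0.707, -0.007]
contact_force: [1.0, -0.2, -0.1]
gripper_width: 0.998
```

```bash
python3 -c "
from h import *
c=snap('wrist','w8.png');go(.42,-.13,.2,-1.1); 
cv2.imwrite('pics/w8c.png',cv2.resize(c['img'][100:300,200:460,::-1],None,fx=3,fy=3,interpolation=cv2.INTER_CUBIC))"
```

```text
t 12.15 tcp [470.3 186.6 210.5] heading -1.17 tilt [ 8.e-04  5.e-04 -1.e+00] w 84.8 F [-0.5 -0.   0.7] q6 0.39
shift [  10.3 -317.6  -43.8] turnx -0.07
```

View pics/w8.png

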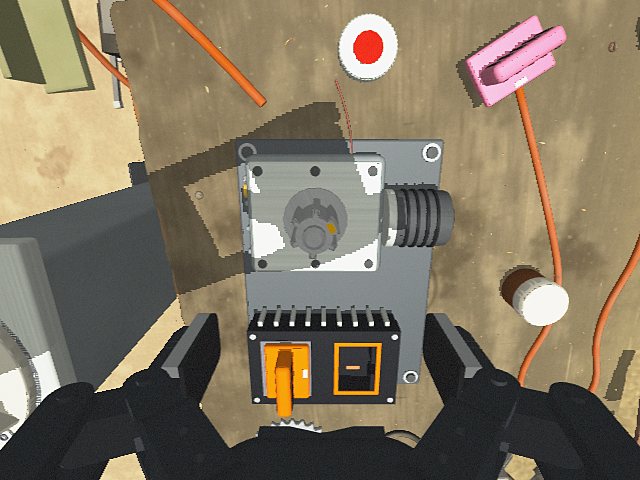

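View pics/w8c.png

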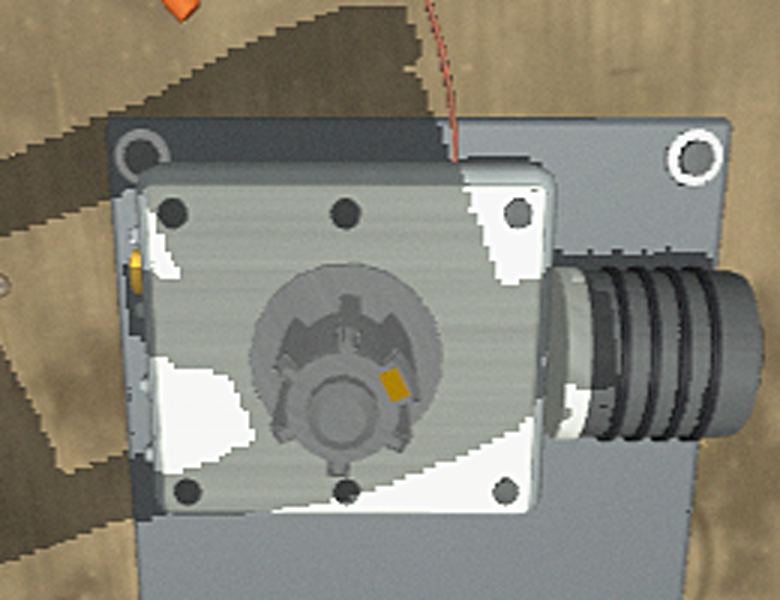

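```bash
cat > m2.py <<'E'
from h import *
c=snap("wrist"); im=c["img"]; h=cv2.cvtColor(im,cv2.COLOR_RGB2HSV)
m=(h[...,0]>14)&(h[...,0]<28)&(h[...,1]>150)&(h[...,2]>90)
n,l,st,ce=cv2.connectedComponentsWithStats(m.astype(np.uint8))
for i in range(1,n):
    if st[i][4]>15: print(st[i],ce[i].round(1),ray(c,*ce[i],.094)[:2].round(4))
pin=ray(c,342/3+200,410/3+100,.104)[:2]; print("pin",pin)
for C in(pin,np.array([.4642,.190])):
  for z in(.094,.0945):
    d=ray(c,332.3,228,z)[:2]-C; print(np.linalg.norm(d),np.degrees(np.arctan2(d[1],d[0])))
  for u,v in[(338,467),(283,432),(405,437)]:
    d=ray(c,u/3+200,v/3+100,.092)[:2]-C; print(" tip",np.linalg.norm(d),np.degrees(np.arctan2(d[1],d[0])))
E
python3 m2.py
```

```text
[243 184   4  14  34] [244.6 190.6] [0.4151 0.2257]
[326 224  10  10  61] [330.5 228.5] [0.4775 0.1958]
[334 343  47  52 624] [356.  368.2] [0.4979 0.0701]
[ 264  347   45   70 1865] [285.9 377.4] [0.4368 0.0618]
pin [0.46508223 0.19253999]
0.014182989101526166 14.575641612046157
0.01420487228014549 15.119859430054674
 tip 0.01909259690561005 -95.36074938743796
 tip 0.018151612723428728 -149.69553753716244
 tip 0.019273153191203797 -35.36825540820574
0.015834731305187366 22.694232852716986
0.015875351706538324 23.16547630732533
 tip 0.016493759480889224 -93.133247646723
 tip 0.01620280694740316 -155.8878952543339
 tip 0.01870143105381507 -27.43274639471513
```

Request:
{"name": "step_arm", "arguments": {"moves": [[[30,-17,-6],[0,0,0],-1],[[30,0,0],[0,0,0],-1],[[0,0,0],[0,0,0],-1],[[0,0,0],[0,0,0],-1]]}}

```text
t: 12.6
tool_pos: [0.4637, 0.17, 0.1504]
orientation: [0.707, 0.007, 0.707, -0.007]
contact_force: [1.1, 0.2, 0.8]
gripper_width: 0.994
```

```bash
python3 -c "
from h import *
c=snap('wrist','w9.png');go(.42,-.13,.2,-1.1); 
cv2.imwrite('pics/w9c.png',cv2.resize(c['img'][130:330,210:430,::-1],None,fx=3,fy=3,interpolation=cv2.INTER_CUBIC))
for p in [(.4642,.19,.104),(.4642,.19,.094)]: print(proj(c,p))"
```

```text
t 12.65 tcp [464.3 170.1 151.2] heading -1.12 tilt [ 8.e-04  3.e-04 -1.e+00] w 85.2 F [ 1.1 -0.2 -0.3] q6 0.37
shift [ -49.  -300.9  -38.4] turnx -0.02
(np.float64(321.6259195725215), np.float64(242.86800389095626))
(np.float64(321.63549043193285), np.float64(237.69118626032324))
```

View pics/w9c.png

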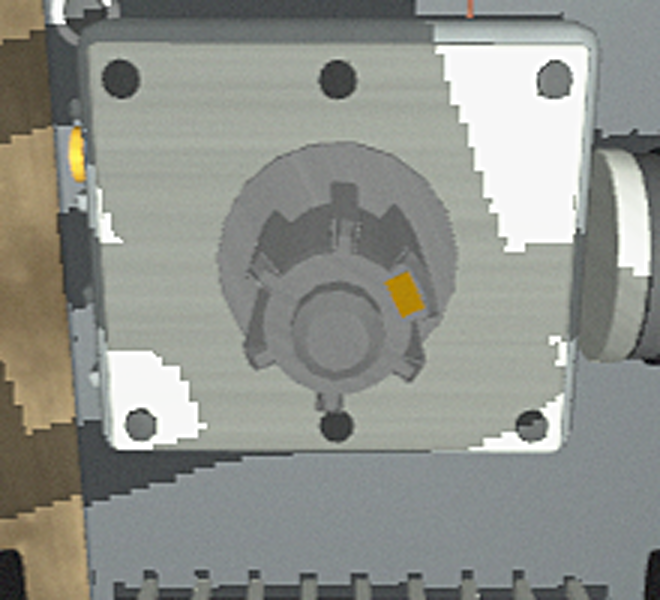

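Run:
```python
from h import *
c=snap("wrist")
f=lambda u,v,z:ray(c,u/3+210,v/3+130,z)[:2]
C=f(337,335,.104); print("pin",C.round(4))
for n,u,v,z in[("dab",404,294,.094),("dab_l",387,285,.094),("dab_r",414,276,.094),("dab_br",423,308,.094),("dab_bl",397,316,.094),("tipB",327,408,.091),("BL",253,357,.091),("BR",413,370,.091),("TL",258,268,.091),("top",344,228,.091)]:
    d=f(u,v,z)-C; print(n,(np.linalg.norm(d)*1e3).round(1),np.degrees(np.arctan2(d[1],d[0])).round(1))
```

```text
pin [0.4653 0.1907]
dab 14.0 20.7
dab_l 12.0 34.7
dab_r 17.3 29.5
dab_br 16.9 6.9
dab_bl 11.8 2.6
tipB 19.8 -96.9
BL 18.9 -153.8
BR 19.2 -37.8
TL 18.2 146.8
top 17.6 84.4
```

Request:
{"name": "step_arm", "arguments": {"moves": [[[-40,0,0],[0,0,0],-1],[[-40,-25,0],[0,0,0],-1],[[-20,-45,-4],[0,0,0],-1],[[0,-50,-5],[0,0,0],-1],[[0,-50,-5],[0,0,0],-1],[[0,-50,-5],[0,0,0],-1],[[0,-50,-5],[0,0,0],-1],[[0,-50,0],[0,0,0],-1]]}}

```text
t: 13.5
tool_pos: [0.4331, -0.1511, 0.2523]
orientation: [0.708, 0.007, 0.706, -0.007]
contact_force: [1.6, -0.1, -0.3]
gripper_width: 1.001
```

Request:
{"name": "step_arm", "arguments": {"moves": [[[0,0,0],[0,0,0],-1],[[0,0,0],[0,0,0],-1],[[0,0,0],[0,0,0],-1]]}}

```text
t: 13.8
tool_pos: [0.4335, -0.1486, 0.2511]
orientation: [0.707, 0.007, 0.707, -0.007]
contact_force: [0.2, -0.6, 0.0]
gripper_width: 1.0
```

```bash
python3 -c "
from h import *
c=snap('wrist','w10.png');go(.42,-.13,.2,-1.1)"
```

```text
t 13.85 tcp [ 433.5 -148.2  250.9] heading -1.08 tilt [ 9.e-04  0.e+00 -1.e+00] w 85.2 F [-1.3  0.7  0.3] q6 -0.31
shift [ 50.9  17.9 -13.8] turnx 0.02
```

View pics/w10.png

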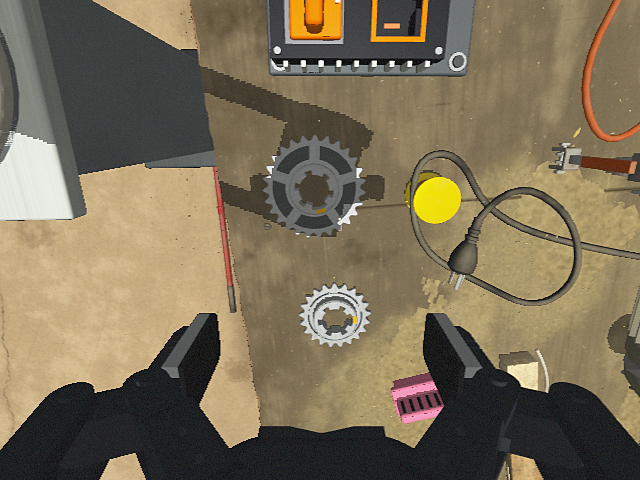

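```bash
cat > m3.py <<'E'
from h import *
c=snap("wrist"); im=c["img"]
cv2.imwrite("pics/Ac.png",cv2.resize(im[125:250,250:380,::-1],None,fx=5,fy=4.8,interpolation=cv2.INTER_CUBIC))
cv2.imwrite("pics/Bc.png",cv2.resize(im[270:360,290:385,::-1],None,fx=6,fy=6,interpolation=cv2.INTER_CUBIC))
E
python3 m3.py
```

View pics/Ac.png

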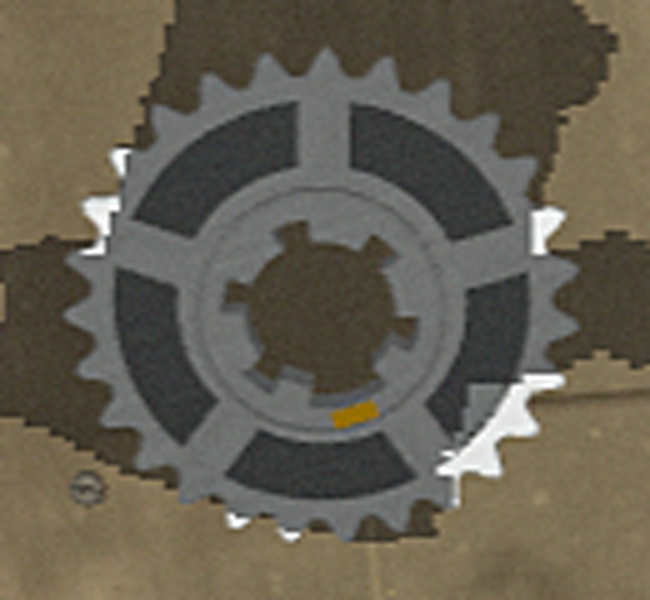

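View pics/Bc.png

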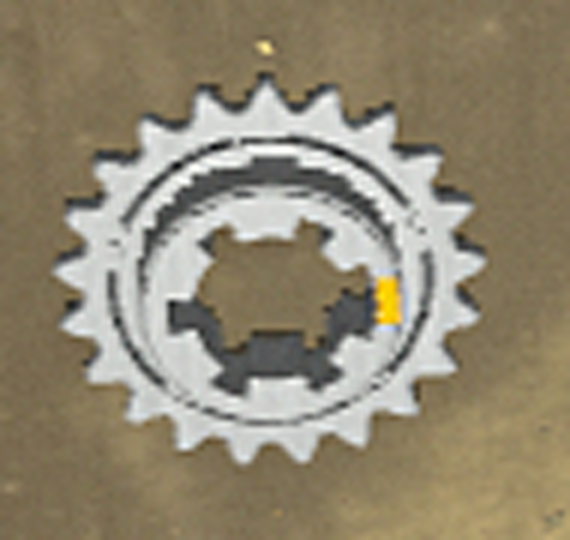

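```bash
cat > m4.py <<'E'
from h import *
c=snap("wrist")
def f(n,fx,fy,u0,v0,ext,dab):
    g=lambda u,v,z:ray(c,u/fx+u0,v/fy+v0,z)[:2]
    l,r,t,b=ext; cx,cy=(l+r)/2,(t+b)/2
    C=g(cx,cy,.004); print(n,"C",C.round(4),"dia",np.linalg.norm(g(l,cy,.004)-g(r,cy,.004)).round(4),np.linalg.norm(g(cx,t,.004)-g(cx,b,.004)).round(4))
    d=g(*dab,.016)-C; print("dab r",np.linalg.norm(d).round(4),"ang",np.degrees(np.arctan2(d[1],d[0])).round(1)); return C
f("A",5,4.8,250,125,(65,578,47,540),(355,413))
f("B",6,6,290,270,(53,487,72,463),(388,300))
E
python3 m4.py
```

```text
A C [ 0.4262 -0.1263] dia 0.1122 0.1122
dab r 0.0261 ang -74.8
B C [ 0.4479 -0.2846] dia 0.0892 0.0904
dab r 0.0232 ang -2.6
```

Request:
{"name": "step_arm", "arguments": {"moves": [[[30,11,-4],[8,0,0],-1],[[30,10,-7],[8,0,0],-1],[[30,0,0],[8,0,0],-1],[[30,0,0],[8,0,0],-1],[[10,0,0],[7,0,0],-1],[[0,0,0],[0,0,0],-1],[[0,0,0],[0,0,0],-1],[[0,0,0],[0,0,0],-1]]}}

```text
t: 14.75
tool_pos: [0.4248, -0.127, 0.1212]
orientation: [0.665, 0.242, 0.664, -0.242]
contact_force: [-0.2, 0.5, 0.1]
gripper_width: 0.998
```

```bash
python3 -c "
from h import *
c=snap('wrist','w11.png');go(.4262,-.1263,.01,-40)
cv2.imwrite('pics/w11c.png',cv2.resize(c['img'][120:400,180:460,::-1],None,fx=2,fy=2,interpolation=cv2.INTER_CUBIC))"
```

```text
t 14.8 tcp [ 424.8 -127.1  121.2] heading -40.0 tilt [ 1.7e-03 -5.0e-04 -1.0e+00] w 84.8 F [ 0.1  0.3 -0. ] q6 0.4
shift [111.3   1.4   0.4] turnx 0.0
```

View pics/w11c.png

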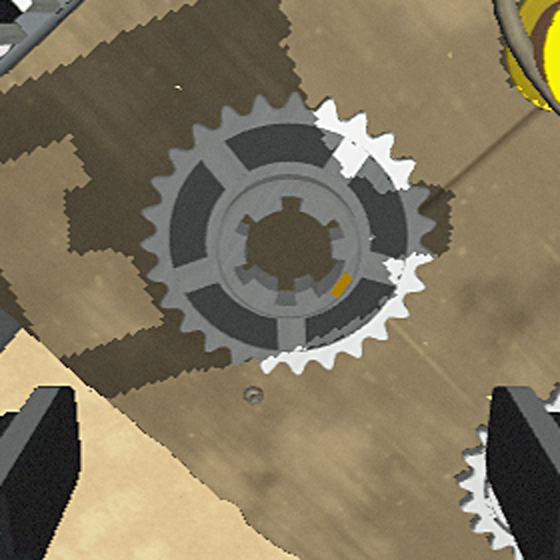

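```bash
cat > m5.py <<'E'
from h import *
c=snap("wrist")
g=lambda u,v,z:ray(c,u/2+180,v/2+120,z)[:2]
l,r,t,b=140,436,93,374; C=g((l+r)/2,(t+b)/2,.004); print("teeth C",C.round(4),np.linalg.norm(g(l,233,.004)-g(r,233,.004)),np.linalg.norm(g(288,t,.004)-g(288,b,.004)))
l,r,t,b=215,366,170,322; C2=g((l+r)/2,(t+b)/2,.016); print("boss C",C2.round(4),np.linalg.norm(g(l,233,.016)-g(r,233,.016)),np.linalg.norm(g(288,t,.016)-g(288,b,.016)))
for K in(C,C2):
    d=g(341,286,.016)-K; print("dab",np.linalg.norm(d).round(4),np.degrees(np.arctan2(d[1],d[0])).round(1))
E
python3 m5.py
```

```text
teeth C [ 0.4282 -0.1267] 0.11298574450035842 0.11237521116639893
boss C [ 0.4281 -0.1281] 0.05497226733351284 0.05847384626575487
dab 0.0259 -80.6
dab 0.0246 -79.7
```

```bash
python3 -c "
import cv2
im=cv2.imread('pics/w11.png')[195:290,280:372]
cv2.imwrite('pics/w11d.png',cv2.resize(im,None,fx=8,fy=6,interpolation=cv2.INTER_CUBIC)*1)"
```

```text
(no output)
```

View pics/w11d.png

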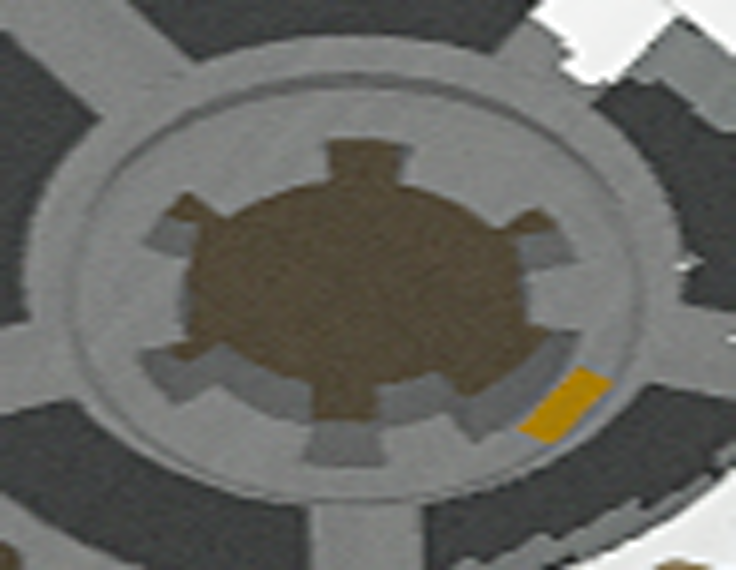

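```bash
cat > m6.py <<'E'
from h import *
c=snap("wrist")
g=lambda u,v,z=.016:ray(c,u/8+280,v/6+195,z)[:2]
a=lambda d:np.degrees(np.arctan2(d[1],d[0])).round(1)
T,B,LL,RU,LU=g(370,142),g(342,466),g(160,378),g(560,238),g(162,222)
print((T+B)/2,(LL+RU)/2,np.linalg.norm(T-B),np.linalg.norm(LL-RU))
print("T-B",a(T-B),"RU-LL",a(RU-LL)); C=((T+B)/2+(LL+RU)/2)/2
for n,p in dict(T=T,B=B,LL=LL,RU=RU,LU=LU,dab=g(566,406),m=g(525,388)).items(): print(n,np.linalg.norm(p-C).round(4),a(p-C))
# boss circle top face
L,R_,t,b=75,640,78,500
print("boss",((g(L,285)+g(R_,285))/2+(g(356,t)+g(356,b))/2)/2, g((L+R_)/2,(t+b)/2),np.linalg.norm(g(L,285)-g(R_,285)),np.linalg.norm(g(356,t)-g(356,b)))
E
python3 m6.py
```

```text
[ 0.42592909 -0.12980162] [ 0.42602626 -0.13000149] 0.041787428011470056 0.04086111960215068
T-B 46.6 RU-LL -13.9
T 0.0209 46.9
B 0.0209 -133.7
LL 0.0204 166.4
RU 0.0205 -14.1
LU 0.0208 108.1
dab 0.0234 -73.2
m 0.0188 -73.6
boss [ 0.42745892 -0.12813063] [ 0.42762772 -0.12803302] 0.051694286526981964 0.054107582860976125
```

Request:
{"name": "step_arm", "arguments": {"moves": [[[40,-1.5,3],[0,0,0],-1],[[40,0,0],[0,0,0],-1],[[25,0,0],[0,0,0],-1],[[8,0,0],[0,0,0],-1],[[0,0,0],[0,0,0],-1]], "force": 80}}

```text
t: 15.4
tool_pos: [0.4249, -0.1302, 0.0069]
orientation: [0.664, 0.243, 0.665, -0.243]
contact_force: [0.3, -0.5, 0.6]
gripper_width: 0.997
```

```bash
python3 -c "
from h import *
c=snap('wrist','w12.png');go(.4265,-.1295,.006,-40)"
```

```text
t 15.45 tcp [ 425.6 -130.4    7.8] heading -40.14 tilt [ 0. -0. -1.] w 84.9 F [0.4 0.4 0.4] q6 0.4
shift [1.8 1.2 0.2] turnx -0.14
```

View pics/w12.png

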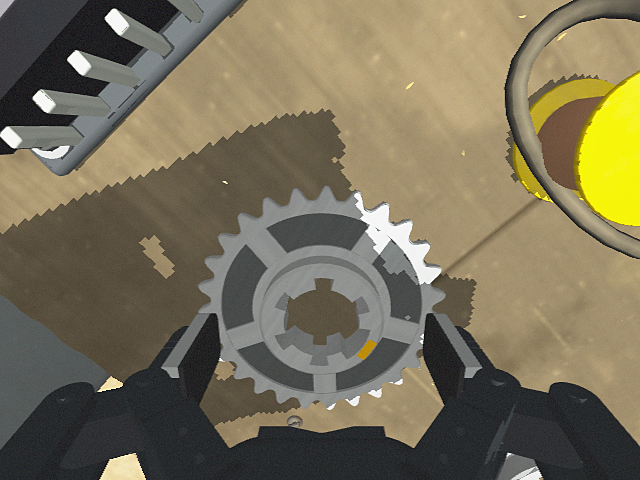

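```bash
python3 -c "
from h import *
im=cv2.imread('pics/w12.png')[240:395,240:405]
cv2.imwrite('pics/w12d.png',cv2.resize(im,None,fx=4.5,fy=3.8,interpolation=cv2.INTER_CUBIC))"
```

```text
(no output)
```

View pics/w12d.png

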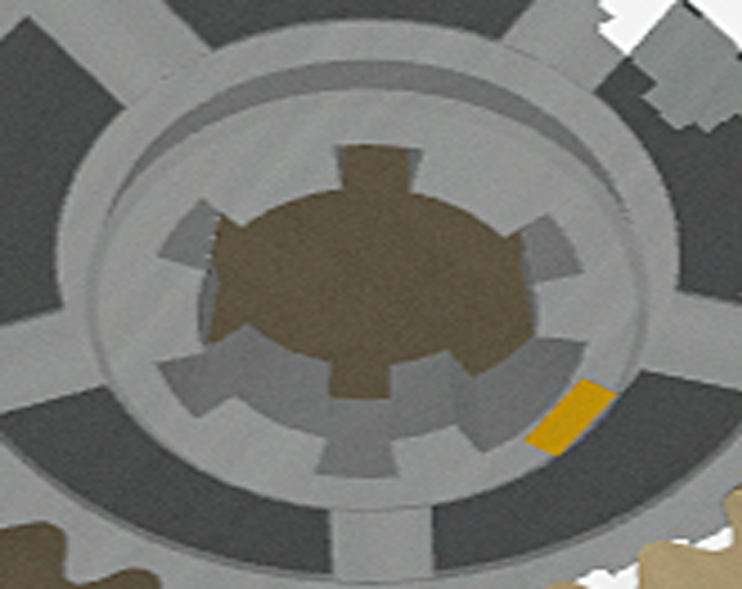

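```bash
cat > m7.py <<'E'
from h import *
c=snap("wrist")
g=lambda u,v,z=.016:ray(c,u/4.5+240,v/3.8+240,z)[:2]
a=lambda d:np.degrees(np.arctan2(d[1],d[0])).round(1)
T,B,LL,RU=g(380,148),g(356,478),g(178,388),g(568,245)
print((T+B)/2,(LL+RU)/2,np.linalg.norm(T-B),np.linalg.norm(LL-RU),a(T-B),a(RU-LL))
pts=np.array([g(u,v) for u,v in[(92,285),(645,285),(370,88),(370,510)]]); print("boss",(pts[0]+pts[1])/2,(pts[2]+pts[3])/2,np.linalg.norm(pts[0]-pts[1]),np.linalg.norm(pts[2]-pts[3]))
go(.4265,-.1295,.006,-40)
E
python3 m7.py
```

```text
[ 0.42635318 -0.12991422] [ 0.42667779 -0.12980136] 0.042218532594320755 0.04135673154731172 46.8 -13.9
boss [ 0.42929911 -0.12656605] [ 0.42731756 -0.12914161] 0.052189657146603605 0.05357860435718741
t 15.5 tcp [ 426.1 -130.5    8.3] heading -40.14 tilt [ 1.3e-03 -4.0e-04 -1.0e+00] w 85.2 F [ 0.6  0.2 -0.1] q6 0.4
shift [ 2.3  1.  -0.3] turnx -0.14
```

Request:
{"name": "step_arm", "arguments": {"moves": [[[1.5,1,0],[0,0,0],-1],[[0,0,0],[0,0,0],0],[[0,0,0],[0,0,0],1],[[0,0,0],[0,0,0],1],[[0,0,0],[0,0,0],1],[[0,0,0],[0,0,0],1]]}}

```text
t: 16.1
tool_pos: [0.4262, -0.1295, 0.0071]
orientation: [0.664, 0.243, 0.664, -0.243]
contact_force: [-4.8, 1.4, 23.8]
gripper_width: 0.587
```

Request:
{"name": "step_arm", "arguments": {"moves": [[[-5,0,0],[0,0,0],1],[[-15,0,0],[0,0,0],1],[[-30,0,0],[0,0,0],1],[[0,0,0],[0,0,0],1],[[0,0,0],[0,0,0],1]]}}

```text
t: 16.6
tool_pos: [0.4262, -0.1296, 0.056]
orientation: [0.665, 0.243, 0.664, -0.243]
contact_force: [-0.6, -0.3, -4.7]
gripper_width: 0.581
```

```bash
python3 -c "
from h import *
c=snap('wrist','w13.png');go(.4648,.190,.2,57.5)"
```

```text
t 16.65 tcp [ 425.6 -129.4   55.3] heading -40.16 tilt [-2.e-04  1.e-04 -1.e+00] w 49.1 F [ 0.4  0.3 -4.3] q6 0.4
shift [-144.6  269.4 -176. ] turnx -97.66
```

View pics/w13.png

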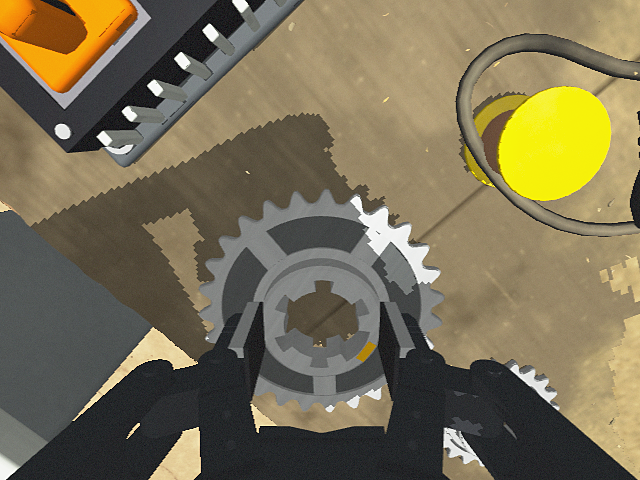

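Request:
{"name": "step_arm", "arguments": {"moves": [[[-45,0,0],[-8,0,0],1],[[-45,0,0],[-8,0,0],1],[[-45,0,0],[-8,0,0],1],[[0,0,0],[-8,0,0],1],[[0,0,0],[-8.14,0,0],1],[[0,0,0],[0,0,0],1]]}}

```text
t: 17.25
tool_pos: [0.4252, -0.1292, 0.1898]
orientation: [0.707, -0.0, 0.708, 0.001]
contact_force: [0.2, -0.0, -4.8]
gripper_width: 0.577
```

```bash
python3 -c "
from h import *
go(.4648,.190,.2,57.4)"
```

```text
t 17.25 tcp [ 425.2 -129.2  189.8] heading 0.11 tilt [-1.7e-03  5.0e-04 -1.0e+00] w 49.1 F [ 0.2 -0.  -4.8] q6 -0.3
shift [-10.1 319.2  40.1] turnx -57.29
```

Request:
{"name": "step_arm", "arguments": {"moves": [[[-4,45,5],[0,0,0],1],[[-4,46,6],[0,0,0],1],[[-2,46,6],[0,0,0],1],[[0,46,6],[0,0,0],1],[[0,46,6],[0,0,0],1],[[0,46,6],[0,0,0],1],[[0,44,5],[0,0,0],1],[[0,0,0],[0,0,0],1]]}}

```text
t: 18.05
tool_pos: [0.4662, 0.1941, 0.1995]
orientation: [0.707, 0.001, 0.707, -0.0]
contact_force: [0.2, -0.8, -3.1]
gripper_width: 0.577
```

Request:
{"name": "step_arm", "arguments": {"moves": [[[0,0,0],[-8.2,0,0],1],[[0,0,0],[-8.2,0,0],1],[[0,0,0],[-8.2,0,0],1],[[0,0,0],[-8.2,0,0],1],[[0,0,0],[-8.2,0,0],1],[[0,0,0],[-8.2,0,0],1],[[0,0,0],[-8,0,0],1],[[0,0,0],[0,0,0],1]]}}

```text
t: 18.85
tool_pos: [0.4653, 0.1889, 0.1994]
orientation: [0.62, -0.338, 0.622, 0.338]
contact_force: [0.5, -0.4, -3.3]
gripper_width: 0.582
```

```bash
python3 -c "
from h import *
go(.4648,.190,.13,57.4);snap('wrist','w14.png')"
```

```text
t 18.85 tcp [465.3 188.9 199.4] heading 57.09 tilt [-0.0024 -0.0011 -1.    ] w 49.4 F [ 0.5 -0.4 -3.3] q6 -0.61
shift [69.4  0.9  0.8] turnx -0.31
```

View pics/w14.png

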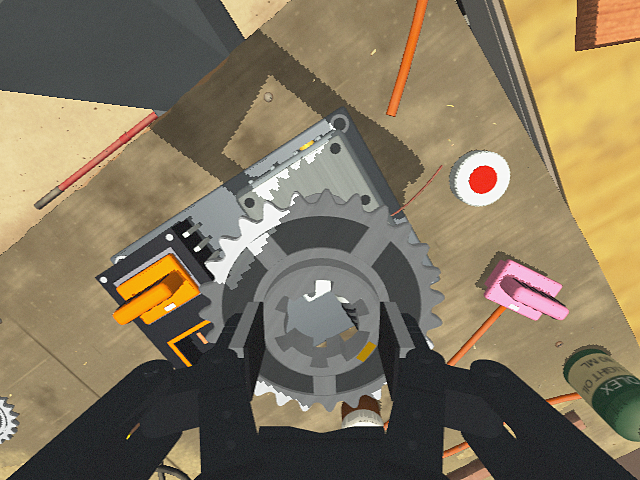

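Request:
{"name": "step_arm", "arguments": {"moves": [[[40,1,1],[-0.3,0,0],1],[[30,0,0],[0,0,0],1],[[15,0,0],[0,0,0],1],[[5,0,0],[0,0,0],1],[[0,0,0],[0,0,0],1],[[0,0,0],[0,0,0],1]]}}

```text
t: 19.5
tool_pos: [0.4663, 0.1911, 0.1114]
orientation: [0.621, -0.339, 0.62, 0.339]
contact_force: [0.9, -0.2, -4.4]
gripper_width: 0.577
```

```bash
python3 -c "
from h import *
go(.4648,.190,.101,57.4);c=snap('wrist','w15.png')
cv2.imwrite('pics/w15d.png',cv2.resize(c['img'][240:395,240:405,::-1],None,fx=4.5,fy=3.8,interpolation=cv2.INTER_CUBIC))"
```

```text
t 19.5 tcp [466.3 191.1 111.4] heading 57.37 tilt [ 9.e-04  3.e-04 -1.e+00] w 49.0 F [ 0.9 -0.2 -4.4] q6 -0.62
shift [10.4  0.7 -1.7] turnx -0.03
```

View pics/w15d.png

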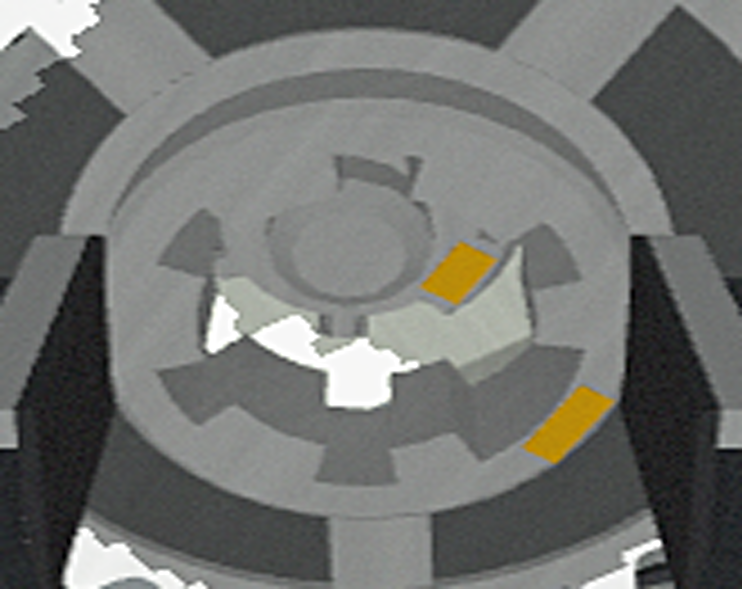

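```bash
cat > m8.py <<'E'
from h import *
c=snap("wrist"); s=ctrl.state()
g=lambda u,v,z:ray(c,u/4.5+240,v/3.8+240,z)[:2]
a=lambda d:np.degrees(np.arctan2(d[1],d[0])).round(1)
zt=s["tool_pos"][2]-.007+.016
T,B,LL,RU=g(380,158,zt),g(358,482,zt),g(178,393,zt),g(568,252,zt)
S=((T+B)/2+(LL+RU)/2)/2; H=g(348,257,.104)
print((T+B)/2,(LL+RU)/2,np.linalg.norm(T-B),a(T-B)-120,a(RU-LL)-60+120-0)
print("S",S,"H",H,"H-S mm",(H-S)*1e3)
print("hub dab ang",a(g(459,273,.094)-H),"spr dab",a(g(570,425,zt)-S))
e1=g(425,287,.094);e2=g(462,243,.094);e3=g(456,305,.094);e4=g(495,265,.094);print("hub dab long edge normal",a(e2-e1)-90,a(e4-e3)-90)
e1=g(527,450,zt);e2=g(585,387,zt);e3=g(555,463,zt);e4=g(613,402,zt);print("spr dab long edge normal",a(e2-e1)-90,a(e4-e3)-90)
print((T_tool(s)[:3,:3].T@np.append(H-S,0)*1e3).round(2))
E
python3 m8.py
```

```text
[0.46600782 0.19159137] [0.46571915 0.19187263] 0.04128298267271046 24.5 143.3
S [0.46586348 0.191732  ] H [0.46501391 0.18972043] H-S mm [-0.84957466 -2.01157544]
hub dab ang 25.4 spr dab 23.7
hub dab long edge normal 25.599999999999994 22.0
spr dab long edge normal 25.200000000000003 24.599999999999994
[-0.   -0.37 -2.15]
```

Request:
{"name": "step_arm", "arguments": {"moves": [[[4,-0.4,-2],[0,0,0],1],[[4,0,0],[0,0,0],1],[[2,0,0],[0,0,0],1],[[2,0,0],[0,0,0],1],[[0,0,0],[0,0,0],1]]}}

```text
t: 20.1
tool_pos: [0.4647, 0.1891, 0.0984]
orientation: [0.62, -0.34, 0.62, 0.34]
contact_force: [-0.4, 1.1, -5.3]
gripper_width: 0.577
```

Request:
{"name": "step_arm", "arguments": {"moves": [[[3,0,0],[0,0,0],1],[[3,0,0],[0,0,0],1],[[3,0,0],[0,0,0],1],[[0,0,0],[0,0,0],1]]}}

```text
t: 20.5
tool_pos: [0.4649, 0.1892, 0.0894]
orientation: [0.62, -0.34, 0.62, 0.34]
contact_force: [-0.9, 4.2, -5.1]
gripper_width: 0.581
```

Request:
{"name": "step_arm", "arguments": {"moves": [[[6,0,0],[0,0,0],1],[[6,0,0],[0,0,0],1],[[6,0,0],[0,0,0],1],[[6,0,0],[0,0,0],1],[[6,0,0],[0,0,0],1],[[4,0,0],[0,0,0],1],[[0,0,0],[0,0,0],1]]}}

```text
t: 21.2
tool_pos: [0.4646, 0.189, 0.0547]
orientation: [0.62, -0.34, 0.62, 0.34]
contact_force: [-1.4, 5.5, -6.3]
gripper_width: 0.577
```

Request:
{"name": "step_arm", "arguments": {"moves": [[[2,0,0],[0,0,0],1],[[1,0,0],[0,0,0],1],[[1,0,0],[0,0,0],1],[[0,0,0],[0,0,0],1]]}}

```text
t: 21.6
tool_pos: [0.4648, 0.1891, 0.0514]
orientation: [0.62, -0.34, 0.62, 0.34]
contact_force: [-3.2, 4.9, 0.1]
gripper_width: 0.578
```

Request:
{"name": "step_arm", "arguments": {"moves": [[[0.5,0,0],[0,0,0],1],[[0,0,0],[0,0,0],0],[[0,0,0],[0,0,0],-1],[[0,0,0],[0,0,0],-1],[[-30,0,0],[0,0,0],-1],[[-45,0,0],[0,0,0],-1],[[-45,0,0],[0,0,0],-1],[[0,0,0],[0,0,0],-1]]}}

```text
t: 22.4
tool_pos: [0.4686, 0.19, 0.1767]
orientation: [0.623, -0.341, 0.617, 0.339]
contact_force: [0.9, -0.0, 0.0]
gripper_width: 1.005
```

```bash
python3 -c "
from h import *
c=snap('wrist','w16.png');go(.4479,-.2846,.25,0)
s=snap('side','s3.png')"
```

```text
t 22.45 tcp [467.2 189.5 174.1] heading 57.48 tilt [ 0.006   0.0018 -1.    ] w 85.0 F [-0.6  0.3 -0.6] q6 -0.62
shift [ -76.8 -238.9 -409.8] turnx 57.48
```

View pics/w16.png

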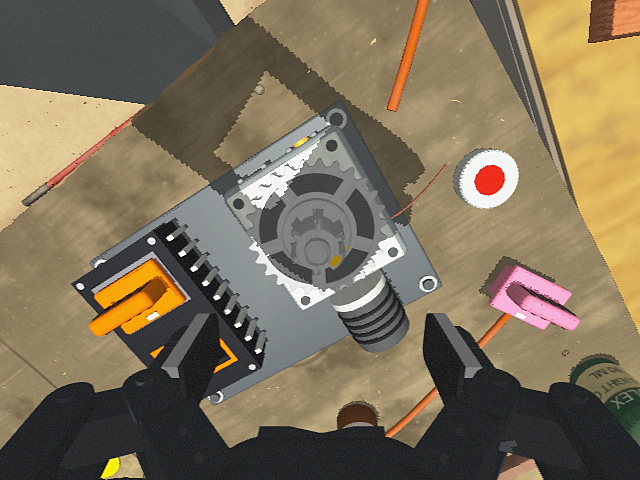

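View pics/s3.png

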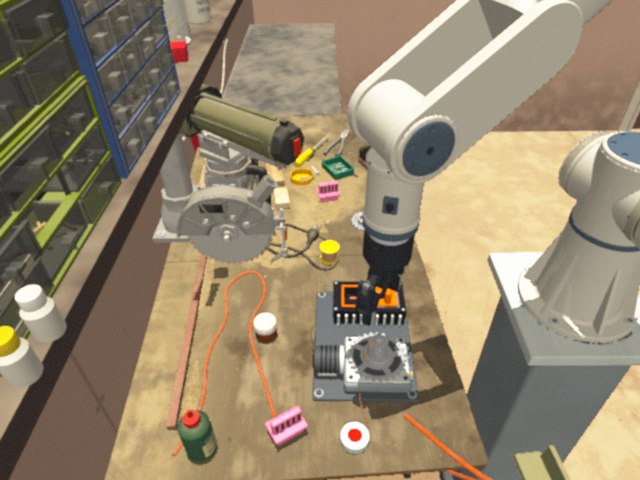

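Request:
{"name": "step_arm", "arguments": {"moves": [[[-20,0,0],[8.2,0,0],-1],[[-20,0,0],[8.2,0,0],-1],[[-20,0,0],[8.2,0,0],-1],[[0,0,0],[8.2,0,0],-1],[[0,0,0],[8.2,0,0],-1],[[0,0,0],[8.2,0,0],-1],[[0,0,0],[8.2,0,0],-1],[[0,0,0],[0,0,0],-1]]}}

```text
t: 23.3
tool_pos: [0.4643, 0.1885, 0.2295]
orientation: [0.706, -0.0, 0.708, -0.001]
contact_force: [-0.5, -0.9, -1.1]
gripper_width: 0.997
```

Request:
{"name": "step_arm", "arguments": {"moves": [[[0,-48,-2],[0,0,0],-1],[[0,-48,-2],[0,0,0],-1],[[0,-48,-2],[0,0,0],-1],[[0,-48,-2],[0,0,0],-1],[[0,-48,-2],[0,0,0],-1],[[0,-48,-2],[0,0,0],-1],[[0,-48,-2],[0,0,0],-1],[[0,-48,-2],[0,0,0],-1]]}}

```text
t: 24.1
tool_pos: [0.4486, -0.197, 0.2303]
orientation: [0.707, -0.002, 0.708, 0.002]
contact_force: [0.9, 0.2, 0.2]
gripper_width: 1.0
```

Request:
{"name": "step_arm", "arguments": {"moves": [[[0,0,0],[0,0,0],-1],[[0,0,0],[0,0,0],-1]]}}

```text
t: 24.3
tool_pos: [0.4487, -0.1958, 0.2301]
orientation: [0.706, -0.0, 0.708, 0.001]
contact_force: [-0.4, -0.2, -0.3]
gripper_width: 0.996
```

```bash
python3 -c "
from h import *
c=snap('wrist','w17.png');go(.4479,-.2846,.12,0)"
```

```text
t 24.35 tcp [ 448.9 -194.8  230.3] heading 0.16 tilt [-0.0018  0.0011 -1.    ] w 85.2 F [ 0.3 -0.1 -0.7] q6 -0.42
shift [110.2 -89.9  -1. ] turnx 0.16
```

View pics/w17.png

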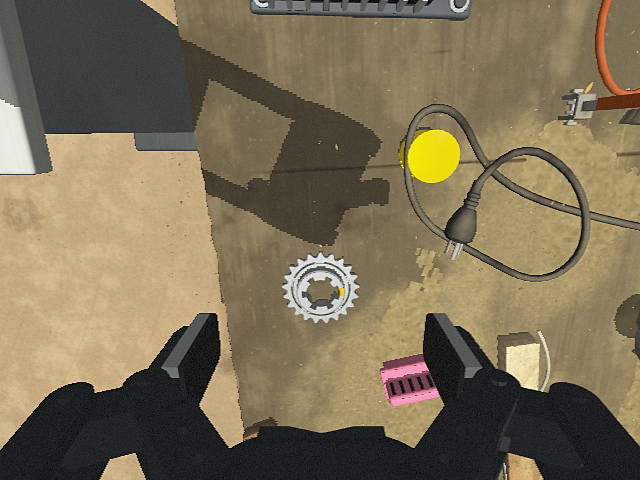

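Request:
{"name": "step_arm", "arguments": {"moves": [[[10,-45,0],[0,0,0],-1],[[40,-45,-1],[0,0,0],-1],[[40,0,0],[0,0,0],-1],[[40,0,0],[0,0,0],-1],[[35,0,0],[0,0,0],-1],[[15,0,0],[0,0,0],-1],[[0,0,0],[0,0,0],-1],[[0,0,0],[0,0,0],-1]]}}

```text
t: 25.15
tool_pos: [0.4493, -0.2763, 0.0582]
orientation: [0.707, -0.001, 0.707, 0.002]
contact_force: [0.6, -1.2, 0.3]
gripper_width: 1.0
```

```bash
python3 -c "
from h import *
c=snap('wrist','w18.png');go(.4479,-.2846,.007,0)
cv2.imwrite('pics/w18d.png',cv2.resize(c['img'][230:390,230:410,::-1],None,fx=4,fy=3.7,interpolation=cv2.INTER_CUBIC))"
```

```text
t 25.2 tcp [ 449.7 -276.8   58.9] heading 0.2 tilt [ 8.e-04 -4.e-04 -1.e+00] w 85.0 F [-0.3 -0.5  0.9] q6 -0.56
shift [51.9 -7.8 -1.8] turnx 0.2
```

View pics/w18d.png

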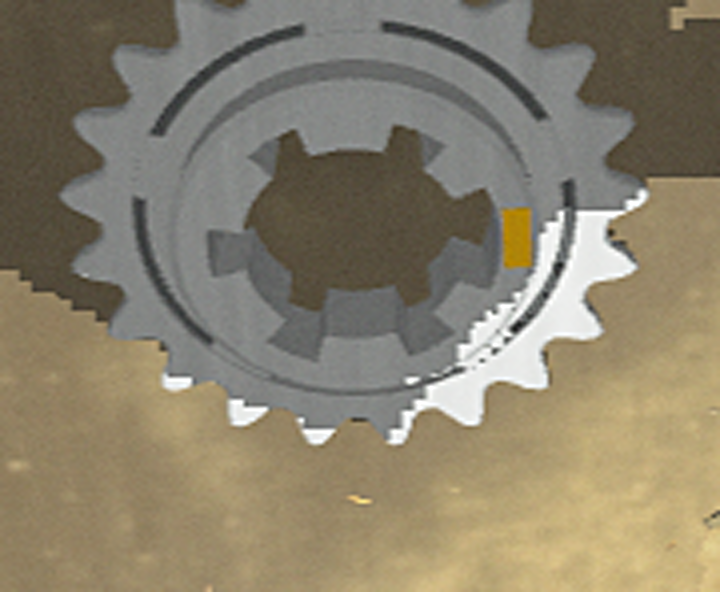

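```bash
cat > m9.py <<'E'
from h import *
c=snap("wrist")
g=lambda u,v,z=.016:ray(c,u/4+230,v/3.7+230,z)[:2]
a=lambda d:np.degrees(np.arctan2(d[1],d[0])).round(1)
UL,UR,LL,LR,Lf,M,D=[g(*p) for p in[(268,142),(423,136),(294,352),(431,351),(209,252),(497,240),(517,238)]]
for n,p,q in(("UL-LR",LR,UL),("UR-LL",UR,LL),("M-L",M,Lf)): print(n,((p+q)/2).round(4),np.linalg.norm(p-q).round(4),a(p-q))
C=((UL+LR)/2+(UR+LL)/2)/2; print(C,"dab",np.linalg.norm(D-C),a(D-C))
go(C[0],C[1],.007,0)
E
python3 m9.py
```

```text
UL-LR [ 0.4478 -0.2886] 0.0429 -56.8
UR-LL [ 0.4485 -0.2882] 0.0415 63.5
M-L [ 0.4479 -0.2881] 0.0415 3.0
[ 0.44814682 -0.28843148] dab 0.023472860854412688 4.5
t 25.25 tcp [ 449.9 -277.2   59.3] heading 0.18 tilt [ 0.0016 -0.001  -1.    ] w 84.9 F [0.5 0.4 0.7] q6 -0.56
shift [ 52.3 -11.2  -1.9] turnx 0.18
```

Request:
{"name": "step_arm", "arguments": {"moves": [[[20,-11,-1.5],[0,0,0],-1],[[20,0,0],[0,0,0],-1],[[6,0,0],[0,0,0],-1],[[0,0,0],[0,0,0],-1],[[0,0,0],[0,0,0],-1]]}}

```text
t: 25.75
tool_pos: [0.4479, -0.2886, 0.0131]
orientation: [0.707, -0.001, 0.707, 0.0]
contact_force: [-0.0, 0.2, 0.2]
gripper_width: 1.003
```

```bash
python3 -c "
from h import *
c=snap('wrist','w19.png');go(.4481,-.2884,.0065,0)"
```

```text
t 25.8 tcp [ 448.  -288.7   13.2] heading 0.1 tilt [ 1.3e-03 -9.0e-04 -1.0e+00] w 84.8 F [ 1.1  0.1 -0.1] q6 -0.58
shift [6.7 0.3 0.1] turnx 0.1
```

View pics/w19.png

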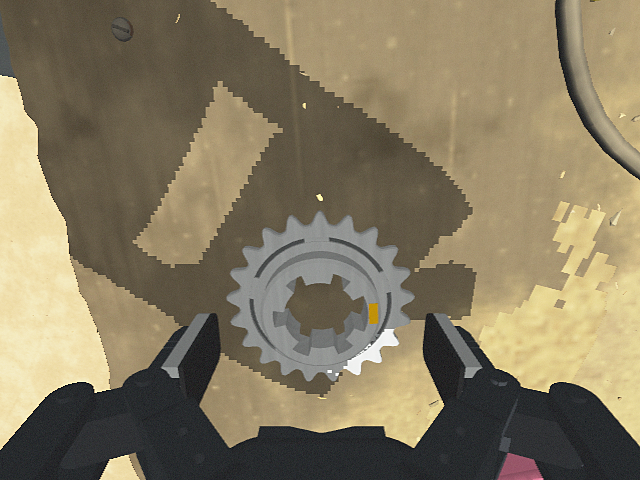

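Request:
{"name": "step_arm", "arguments": {"moves": [[[6,0,0.5],[0,0,0],-1],[[0,0,0],[0,0,0],0],[[0,0,0],[0,0,0],1],[[0,0,0],[0,0,0],1],[[0,0,0],[0,0,0],1],[[0,0,0],[0,0,0],1]]}}

```text
t: 26.4
tool_pos: [0.4476, -0.2883, 0.007]
orientation: [0.707, -0.0, 0.707, 0.001]
contact_force: [-4.5, 2.7, 13.9]
gripper_width: 0.582
```

Request:
{"name": "step_arm", "arguments": {"moves": [[[-5,0,0],[0,0,0],1],[[-15,0,0],[0,0,0],1],[[-40,0,0],[0,0,0],1],[[-45,0,0],[0,0,0],1],[[-45,0,0],[0,0,0],1],[[-40,0,0],[0,0,0],1],[[0,0,0],[0,0,0],1]]}}

```text
t: 27.1
tool_pos: [0.4505, -0.2901, 0.2016]
orientation: [0.71, -0.002, 0.704, -0.001]
contact_force: [0.9, -0.3, -3.2]
gripper_width: 0.579
```

```bash
python3 -c "
from h import *
c=snap('wrist','w20.png');go(.4648,.1890,.2,20.8)"
```

```text
t 27.15 tcp [ 449.2 -289.2  198.6] heading 0.08 tilt [ 0.0045 -0.0029 -1.    ] w 48.9 F [-0.  -0.1 -3. ] q6 -0.58
shift [ -2.7 478.2  16.3] turnx -20.72
```

View pics/w20.png

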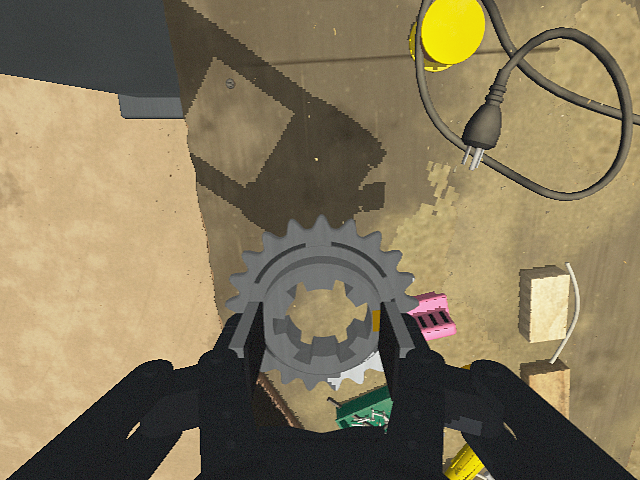

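Request:
{"name": "step_arm", "arguments": {"moves": [[[0,47,1.6],[0,0,0],1],[[0,48,1.6],[0,0,0],1],[[0,48,1.6],[0,0,0],1],[[0,48,1.6],[0,0,0],1],[[0,48,1.6],[0,0,0],1],[[0,48,1.6],[0,0,0],1],[[0,48,1.6],[0,0,0],1],[[0,48,1.6],[0,0,0],1]]}}

```text
t: 27.95
tool_pos: [0.4585, 0.0963, 0.1943]
orientation: [0.706, -0.001, 0.708, 0.0]
contact_force: [1.4, 0.0, -2.8]
gripper_width: 0.578
```

Request:
{"name": "step_arm", "arguments": {"moves": [[[0,48,1.6],[0,0,0],1],[[0,46,1.6],[0,0,0],1],[[0,0,0],[-7,0,0],1],[[0,0,0],[-7,0,0],1],[[0,0,0],[-6.7,0,0],1],[[0,0,0],[0,0,0],1],[[0,0,0],[0,0,0],1]]}}

```text
t: 28.65
tool_pos: [0.4623, 0.1883, 0.1947]
orientation: [0.695, -0.127, 0.697, 0.126]
contact_force: [0.4, -0.1, -3.4]
gripper_width: 0.581
```

```bash
python3 -c "
from h import *
go(.4648,.1890,.115,20.8); snap('wrist','w21.png')"
```

```text
t 28.65 tcp [462.3 188.3 194.7] heading 20.59 tilt [-2.3e-03 -9.0e-04 -1.0e+00] w 49.4 F [ 0.4 -0.1 -3.4] q6 0.02
shift [79.7 -0.2  2.8] turnx -0.21
```

View pics/w21.png

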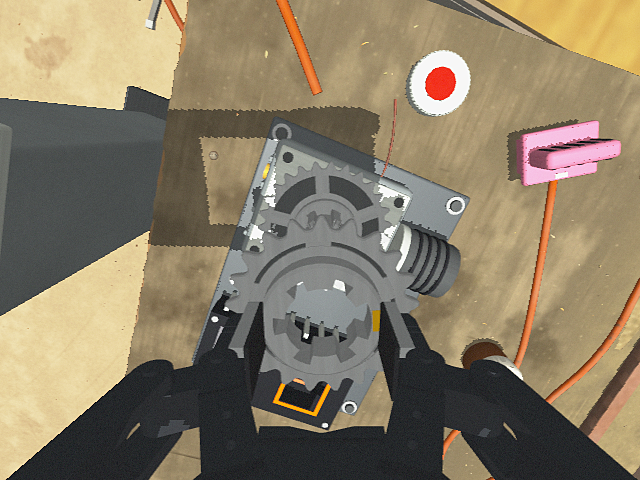

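Request:
{"name": "step_arm", "arguments": {"moves": [[[35,0,2.5],[-0.2,0,0],1],[[30,0,0],[0,0,0],1],[[14,0,0],[0,0,0],1],[[4,0,0],[0,0,0],1],[[0,0,0],[0,0,0],1],[[0,0,0],[0,0,0],1]]}}

```text
t: 29.3
tool_pos: [0.4661, 0.1897, 0.1138]
orientation: [0.696, -0.128, 0.695, 0.129]
contact_force: [0.3, -0.5, -2.8]
gripper_width: 0.579
```

```bash
python3 -c "
from h import *
go(.4648,.1890,.101,20.8);c=snap('wrist','w22.png')
cv2.imwrite('pics/w22d.png',cv2.resize(c['img'][240:395,240:405,::-1],None,fx=4.5,fy=3.8,interpolation=cv2.INTER_CUBIC))"
```

```text
t 29.3 tcp [466.1 189.7 113.8] heading 20.93 tilt [ 1.1e-03  5.0e-04 -1.0e+00] w 49.2 F [ 0.3 -0.5 -2.8] q6 0.02
shift [12.8 -0.2 -1.5] turnx 0.13
```

View pics/w22d.png

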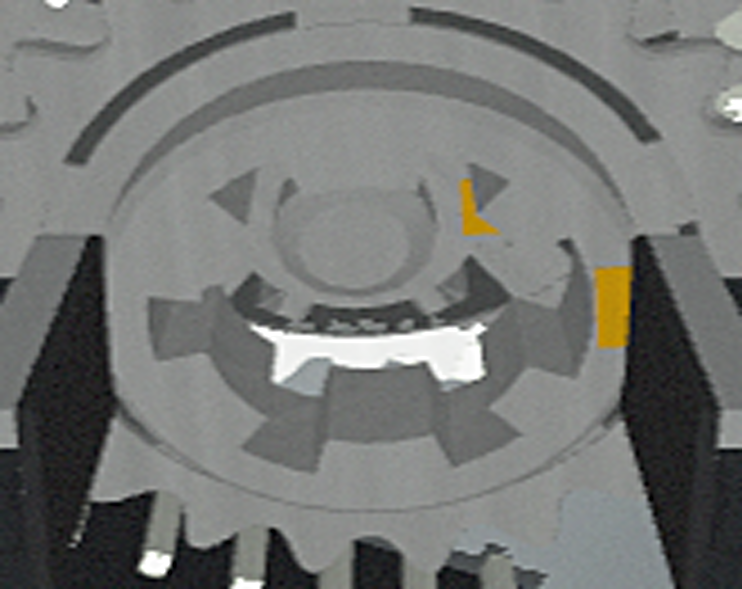

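```bash
cat > m10.py <<'E'
from h import *
c=snap("wrist"); s=ctrl.state()
g=lambda u,v,z:ray(c,u/4.5+240,v/3.8+240,z)[:2]
a=lambda d:np.degrees(np.arctan2(d[1],d[0])).round(1)
zt=s["tool_pos"][2]-.007+.016
UL,UR,LL,LR,Lf,M,D=[g(*p,zt) for p in[(233,182),(490,172),(279,458),(487,450),(150,325),(587,310),(612,307)]]
for n,p,q in(("UL-LR",LR,UL),("UR-LL",UR,LL),("M-L",M,Lf)): print(n,((p+q)/2).round(4),np.linalg.norm(p-q).round(4),a(p-q))
S=((UL+LR)/2+(UR+LL)/2)/2; H=g(355,240,.104); print(S,H,"dab",a(D-S))
print((T_tool(s)[:3,:3].T@np.append(H-S,0)*1e3).round(2))
E
python3 m10.py
```

```text
UL-LR [0.4656 0.1909] 0.0417 -33.9
UR-LL [0.467  0.1914] 0.0414 82.3
M-L [0.4658 0.1914] 0.0414 23.5
[0.46634754 0.1911472 ] [0.46463209 0.19070733] dab 25.3
[-0.    0.2  -1.76]
```

Request:
{"name": "step_arm", "arguments": {"moves": [[[6,0,-1.6],[0,0,0],1],[[4,0,0],[0,0,0],1],[[3,0,0],[0,0,0],1],[[2,0,0],[0,0,0],1],[[0,0,0],[0,0,0],1]]}}

```text
t: 29.9
tool_pos: [0.4638, 0.1889, 0.0977]
orientation: [0.695, -0.129, 0.695, 0.129]
contact_force: [0.4, -0.5, -3.1]
gripper_width: 0.58
```

Request:
{"name": "step_arm", "arguments": {"moves": [[[3,0,0],[0,0,0],1],[[3,0,0],[0,0,0],1],[[3,0,0],[0,0,0],1],[[0,0,0],[0,0,0],1]]}}

```text
t: 30.3
tool_pos: [0.4639, 0.1888, 0.0886]
orientation: [0.695, -0.129, 0.695, 0.129]
contact_force: [0.4, -1.0, -4.5]
gripper_width: 0.584
```

Splines engaged; seat for this one is 16 mm higher (TCP about 0.067).

Request:
{"name": "step_arm", "arguments": {"moves": [[[6,0,0],[0,0,0],1],[[6,0,0],[0,0,0],1],[[5,0,0],[0,0,0],1],[[2,0,0],[0,0,0],1],[[0,0,0],[0,0,0],1]]}}

```text
t: 30.8
tool_pos: [0.4637, 0.1887, 0.0695]
orientation: [0.695, -0.129, 0.696, 0.129]
contact_force: [2.0, -2.1, -4.7]
gripper_width: 0.579
```

Request:
{"name": "step_arm", "arguments": {"moves": [[[1,0,0],[0,0,0],1],[[1,0,0],[0,0,0],1],[[0,0,0],[0,0,0],1]]}}

```text
t: 31.1
tool_pos: [0.4641, 0.1889, 0.0681]
orientation: [0.695, -0.129, 0.695, 0.129]
contact_force: [0.7, -2.9, -3.1]
gripper_width: 0.579
```

Request:
{"name": "step_arm", "arguments": {"moves": [[[1,0,0],[0,0,0],1],[[0,0,0],[0,0,0],1]]}}

```text
t: 31.3
tool_pos: [0.4642, 0.189, 0.0672]
orientation: [0.695, -0.129, 0.695, 0.129]
contact_force: [1.5, -3.0, -0.7]
gripper_width: 0.578
```

Request:
{"name": "step_arm", "arguments": {"moves": [[[0.5,0,0],[0,0,0],1],[[0,0,0],[0,0,0],0],[[0,0,0],[0,0,0],-1],[[0,0,0],[0,0,0],-1],[[-30,0,0],[0,0,0],-1],[[-45,0,0],[0,0,0],-1],[[-45,0,0],[0,0,0],-1],[[0,0,0],[0,0,0],-1]]}}

```text
t: 32.1
tool_pos: [0.4673, 0.1906, 0.1923]
orientation: [0.699, -0.128, 0.692, 0.13]
contact_force: [0.4, 0.0, 0.4]
gripper_width: 1.002
```

```bash
python3 -c "
from h import *
c=snap('wrist','w23.png');go(.515,.3335,.2,0)
s=snap('side','s4.png');
cv2.imwrite('pics/s4c.png',cv2.resize(s['img'][280:470,260:460,::-1],None,fx=3,fy=3,interpolation=cv2.INTER_CUBIC))
snap('scene','sc2.png')"
```

```text
t 32.15 tcp [465.9 190.  189.6] heading 20.99 tilt [ 0.0058  0.0028 -1.    ] w 85.1 F [-0.4  1.7 -0.8] q6 0.02
shift [ -9.7 116.4  97.3] turnx 20.99
```

View pics/w23.png

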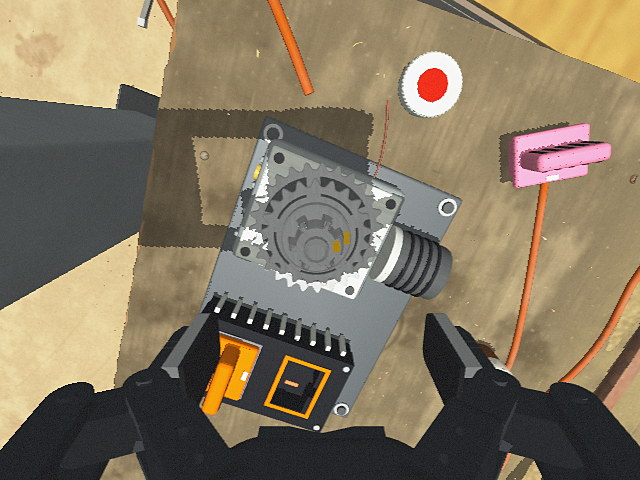

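View pics/s4c.png

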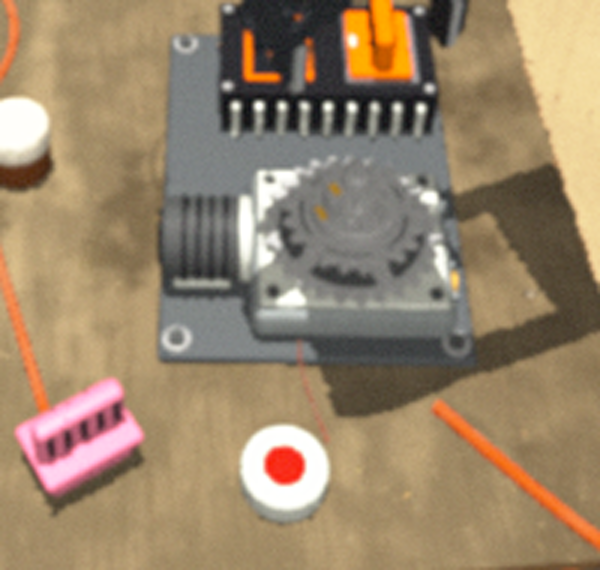

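View pics/sc2.png

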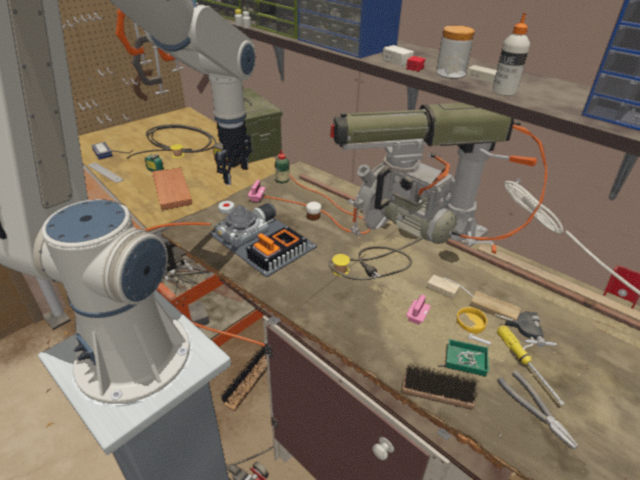

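```bash
cat > m11.py <<'E'
from h import *
c=snap("wrist"); h=cv2.cvtColor(c["img"],cv2.COLOR_RGB2HSV)
m=(((h[...,0]<6)|(h[...,0]>174))&(h[...,1]>170)&(h[...,2]>90)).astype(np.uint8)
n,l,st,ce=cv2.connectedComponentsWithStats(m)
i=1+np.argmax(st[1:,4]); cn=max(cv2.findContours((l==i).astype(np.uint8),0,2)[0],key=cv2.contourArea)
e=cv2.fitEllipse(cn); print(st[i],ce[i],e)
import sys; z=float(sys.argv[1]); p=ray(c,*e[0],z); print("cap",p.round(4)); go(p[0],p[1],float(sys.argv[2]),20.9)
E
python3 m11.py .018 .06
```

```text
[427  66  31  35 823] [441.70109356  83.00486027] ((441.67901611328125, 82.95855712890625), (29.310070037841797, 34.00651931762695), 21.14777946472168)
cap [0.512  0.3317 0.018 ]
t 32.3 tcp [463.2 188.8 185.6] heading 20.98 tilt [-1.5e-03 -4.0e-04 -1.0e+00] w 85.0 F [ 0.7  0.3 -0.5] q6 0.02
shift [125.5 115.9  97. ] turnx 0.08
```

Request:
{"name": "step_arm", "arguments": {"moves": [[[0,38,32],[0,0,0],-1],[[0,38,32],[0,0,0],-1],[[0,38,32],[0,0,0],-1],[[40,2,1],[0,0,0],-1],[[40,0,0],[0,0,0],-1],[[40,0,0],[0,0,0],-1],[[0,0,0],[0,0,0],-1],[[0,0,0],[0,0,0],-1]]}}

```text
t: 33.1
tool_pos: [0.5121, 0.3314, 0.0655]
orientation: [0.694, -0.129, 0.696, 0.128]
contact_force: [0.9, 1.7, -0.3]
gripper_width: 1.002
```

```bash
python3 m11.py .018 .001; python3 -c "
from h import *
snap('wrist','w24.png')"
```

```text
[ 301  255   43   40 1353] [322.31116038 274.65558019] ((322.3038635253906, 274.67877197265625), (39.57243728637695, 42.00484848022461), 89.086669921875)
cap [0.5122 0.3319 0.018 ]
t 33.15 tcp [513.3 332.2  67.1] heading 20.98 tilt [-2.e-04 -1.e-04 -1.e+00] w 85.1 F [ 0.6 -0.3  0.3] q6 0.21
shift [66.1  0.2 -1.1] turnx 0.08
```

View pics/w24.png

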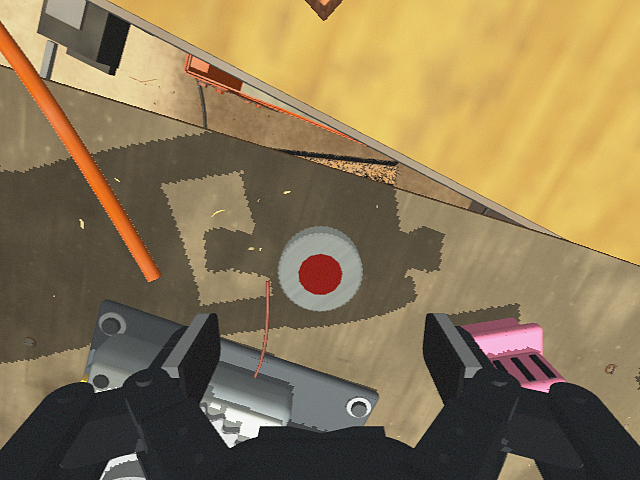

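Request:
{"name": "step_arm", "arguments": {"moves": [[[20,0,-1],[0,0,0],-0.6],[[20,0,0],[0,0,0],-0.6],[[15,0,0],[0,0,0],-0.6],[[6,0,0],[0,0,0],-0.6],[[3,0,0],[0,0,0],-0.6],[[0,0,0],[0,0,0],-0.6]], "force": 60}}

```text
t: 33.8
tool_pos: [0.5124, 0.3318, 0.003]
orientation: [0.695, -0.129, 0.695, 0.129]
contact_force: [-0.9, 0.6, 0.8]
gripper_width: 0.803
```

```bash
python3 m11.py .018 .001; python3 -c "
from h import *
snap('wrist','w25.png')"
```

```text
[ 291  307   62   54 2571] [321.24465189 333.85258654] ((321.228271484375, 333.8743591308594), (53.22004699707031, 59.823150634765625), 88.44075775146484)
cap [0.5122 0.3321 0.018 ]
t 33.85 tcp [512.6 331.9   3.2] heading 20.98 tilt [ 8.e-04  5.e-04 -1.e+00] w 68.0 F [-0.1  0.2  0.1] q6 0.21
shift [ 2.2  0.3 -0.2] turnx 0.08
```

View pics/w25.png

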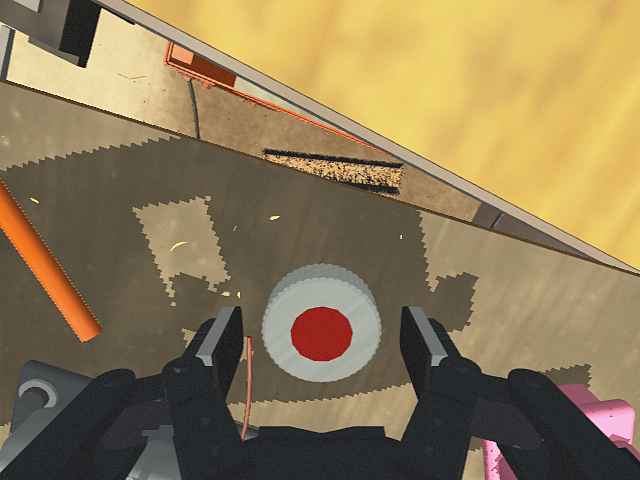

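Request:
{"name": "step_arm", "arguments": {"moves": [[[1,0.2,0],[0,0,0],0],[[0,0,0],[0,0,0],1],[[0,0,0],[0,0,0],1],[[0,0,0],[0,0,0],1],[[0,0,0],[0,0,0],1]], "force": 80}}

```text
t: 34.4
tool_pos: [0.5125, 0.3321, 0.0027]
orientation: [0.696, -0.129, 0.695, 0.129]
contact_force: [-1.8, -1.0, 9.1]
gripper_width: 0.549
```

Request:
{"name": "step_arm", "arguments": {"moves": [[[-5,0,0],[0,0,0],1],[[-15,0,0],[0,0,0],1],[[-40,0,0],[0,0,0],1],[[-45,0,0],[0,0,0],1],[[-45,0,0],[0,0,0],1],[[-30,0,0],[0,0,0],1],[[0,0,0],[0,0,0],1]]}}

```text
t: 35.1
tool_pos: [0.5145, 0.3334, 0.1878]
orientation: [0.698, -0.128, 0.692, 0.13]
contact_force: [-0.0, -0.4, -0.8]
gripper_width: 0.548
```

```bash
python3 -c "
from h import *
go(.4646,.1893,.18,20.9)"
```

```text
t 35.1 tcp [514.5 333.4 187.8] heading 20.99 tilt [ 0.0077  0.0049 -1.    ] w 46.6 F [-0.  -0.4 -0.8] q6 0.21
shift [   6.7 -116.7  -98.2] turnx 0.09
```

Request:
{"name": "step_arm", "arguments": {"moves": [[[0,-38,-32],[0,0,0],1],[[0,-38,-32],[0,0,0],1],[[0,-38,-32],[0,0,0],1],[[0,-2.7,-2.2],[0,0,0],1],[[40,0,0],[0,0,0],1],[[25,0,0],[0,0,0],1],[[0,0,0],[0,0,0],1],[[0,0,0],[0,0,0],1]]}}

```text
t: 35.9
tool_pos: [0.462, 0.1878, 0.1167]
orientation: [0.695, -0.129, 0.696, 0.129]
contact_force: [0.8, 0.6, -1.0]
gripper_width: 0.548
```

```bash
python3 m11.py .133 .11; python3 -c "
from h import *
snap('wrist','w26.png'); go(.4646,.1893,.0967,20.9)"
```

```text
[ 291  308   61   54 2574] [321.0027195  334.75602176] ((321.0017395019531, 334.76251220703125), (53.31671142578125, 59.8499641418457), 89.3158187866211)
cap [0.4616 0.1884 0.133 ]
t 35.95 tcp [462.7 188.1 117.5] heading 20.99 tilt [ 7.e-04  3.e-04 -1.e+00] w 46.3 F [1.  0.2 0.2] q6 0.02
shift [ 7.5  0.7 -0.9] turnx 0.09
t 36.0 tcp [463.  188.3 117.8] heading 21.0 tilt [ 1.6e-03  7.0e-04 -1.0e+00] w 46.5 F [ 0.4  0.5 -1. ] q6 0.02
shift [21.1  0.4  1.8] turnx 0.1
```

View pics/w26.png

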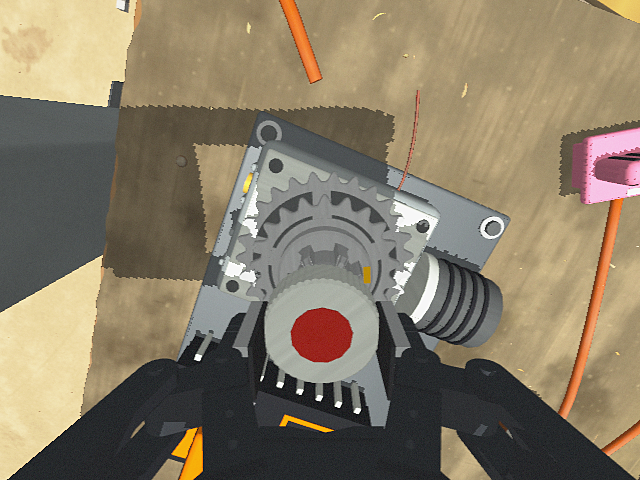

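Request:
{"name": "step_arm", "arguments": {"moves": [[[4,0.4,1.5],[0,0,0],1],[[3,0,0],[0,0,0],1],[[0,0,0],[0,0,0],1],[[0,0,0],[0,0,0],1],[[0,0,0],[0,0,0],1]]}}

```text
t: 36.5
tool_pos: [0.4634, 0.1886, 0.1097]
orientation: [0.695, -0.129, 0.695, 0.129]
contact_force: [-0.4, 0.7, -1.4]
gripper_width: 0.546
```

Request:
{"name": "step_arm", "arguments": {"moves": [[[2,0.4,1.2],[0,0,0],1],[[2,0,0],[0,0,0],1],[[2,0,0],[0,0,0],1],[[0,0,0],[0,0,0],1]]}}

```text
t: 36.9
tool_pos: [0.4641, 0.1893, 0.1032]
orientation: [0.695, -0.129, 0.696, 0.129]
contact_force: [1.2, -0.5, -1.1]
gripper_width: 0.553
```

No contact with the pin's rim, so it is over the pin; continue.

Request:
{"name": "step_arm", "arguments": {"moves": [[[2,0,0],[0,0,0],1],[[2,0,0],[0,0,0],1],[[1,0,0],[0,0,0],1],[[0,0,0],[0,0,0],1]]}}

```text
t: 37.3
tool_pos: [0.4642, 0.1894, 0.0984]
orientation: [0.695, -0.129, 0.695, 0.129]
contact_force: [-0.3, -0.1, -1.1]
gripper_width: 0.552
```

Request:
{"name": "step_arm", "arguments": {"moves": [[[1,0,0],[0,0,0],1],[[0.7,0,0],[0,0,0],1],[[0,0,0],[0,0,0],1]]}}

```text
t: 37.6
tool_pos: [0.4644, 0.1894, 0.0968]
orientation: [0.695, -0.129, 0.695, 0.129]
contact_force: [0.3, 0.6, -0.3]
gripper_width: 0.552
```

Request:
{"name": "step_arm", "arguments": {"moves": [[[1,0,0],[0,0,0],1],[[0,0,0],[0,0,0],1]]}}

```text
t: 37.8
tool_pos: [0.4644, 0.1895, 0.0966]
orientation: [0.695, -0.129, 0.695, 0.129]
contact_force: [-4.1, -1.0, 10.7]
gripper_width: 0.545
```

Seated (10.7 N). Release and look.

Request:
{"name": "step_arm", "arguments": {"moves": [[[-0.5,0,0],[0,0,0],0],[[0,0,0],[0,0,0],-1],[[0,0,0],[0,0,0],-1],[[-30,0,0],[0,0,0],-1],[[-45,0,0],[0,0,0],-1],[[-30,0,0],[0,0,0],-1],[[0,0,0],[7,0,0],-1],[[0,0,0],[7,0,0],-1]]}}

```text
t: 38.6
tool_pos: [0.465, 0.1897, 0.2026]
orientation: [0.707, -0.041, 0.705, 0.042]
contact_force: [-0.3, -0.2, -0.5]
gripper_width: 0.999
```

Request:
{"name": "step_arm", "arguments": {"moves": [[[0,0,0],[8,0,0],-1],[[0,-40,0],[0,0,0],-1],[[0,-40,0],[0,0,0],-1],[[0,0,0],[0,0,0],-1],[[0,0,0],[0,0,0],-1]]}}

```text
t: 39.1
tool_pos: [0.4631, 0.1089, 0.2014]
orientation: [0.707, 0.007, 0.707, -0.007]
contact_force: [1.2, 0.2, -0.2]
gripper_width: 1.0
```

```bash
python3 m11.py .112 .2; python3 -c "
from h import *
go(.431,.036,.2,-1.1); snap('wrist','w27.png')
s=snap('side')
cv2.imwrite('pics/s5c.png',cv2.resize(s['img'][280:470,260:460,::-1],None,fx=3,fy=3,interpolation=cv2.INTER_CUBIC))"
```

```text
[ 302  108   39   43 1322] [320.87443268 129.35022693] ((320.8291015625, 129.38223266601562), (38.888160705566406, 41.938358306884766), 2.5380046367645264)
cap [0.4644 0.1892 0.112 ]
t 39.15 tcp [463.2 109.6 201.4] heading -1.08 tilt [ 4.e-04  4.e-04 -1.e+00] w 85.3 F [0.3 0.7 0.2] q6 0.25
shift [ 1.5 79.6 -0.3] turnx -21.98
t 39.15 tcp [463.2 109.6 201.4] heading -1.08 tilt [ 4.e-04  4.e-04 -1.e+00] w 85.3 F [0.3 0.7 0.2] q6 0.25
shift [  1.4 -74.2 -30.8] turnx 0.02
```

View pics/w27.png

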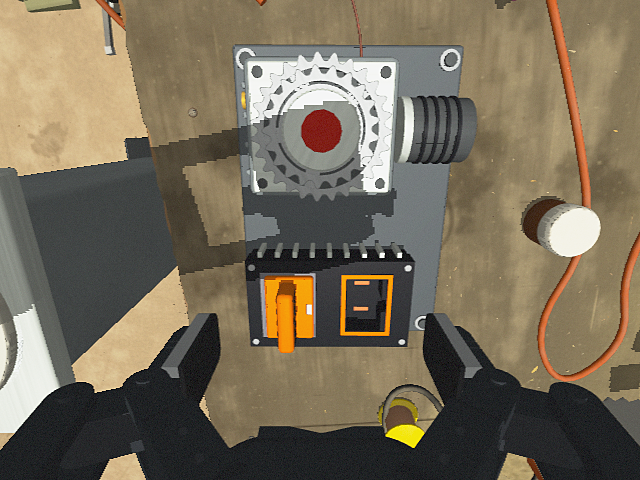

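View pics/s5c.png

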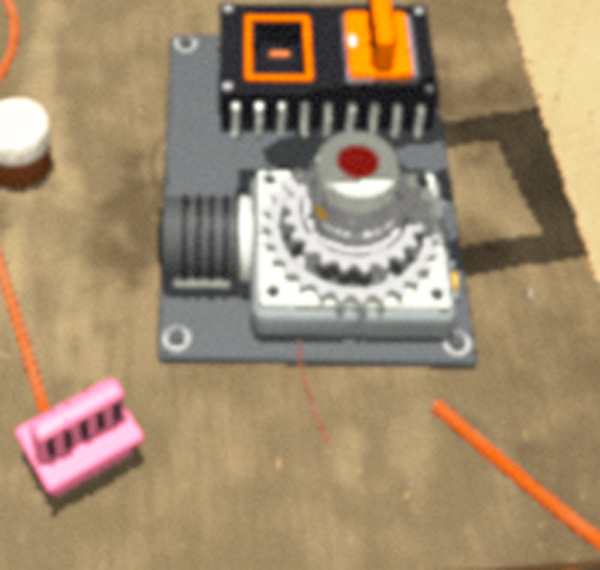

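Request:
{"name": "step_arm", "arguments": {"moves": [[[0,-37,-16],[0,0,0],-1],[[0,-37,-15.5],[0,0,0],-1],[[40,0,0],[0,0,0],-1],[[40,0,0],[0,0,0],-1],[[20,0,0],[0,0,0],-1],[[0,0,0],[0,0,0],-1],[[0,0,0],[0,0,0],-1]]}}

```text
t: 39.95
tool_pos: [0.4304, 0.0366, 0.1016]
orientation: [0.707, 0.006, 0.707, -0.006]
contact_force: [0.2, -0.4, 0.4]
gripper_width: 1.002
```

```bash
python3 -c "
from h import *
go(.4316,.0355,.060,-1.1); c=snap('wrist','w28.png')
cv2.imwrite('pics/w28c.png',cv2.resize(c['img'][200:440,220:430,::-1],None,fx=2.8,fy=2.5,interpolation=cv2.INTER_CUBIC))"
```

```text
t 39.95 tcp [430.4  36.6 101.6] heading -0.96 tilt [-5.e-04  0.e+00 -1.e+00] w 85.1 F [ 0.2 -0.4  0.4] q6 0.1
shift [41.6 -1.1  1.2] turnx 0.14
```

View pics/w28c.png

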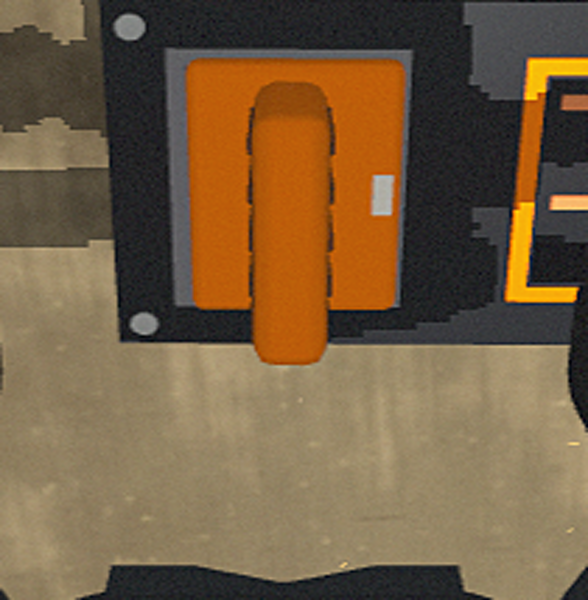

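Request:
{"name": "step_arm", "arguments": {"moves": [[[20,-1,1.5],[0.1,0,0],-1],[[15,0,0],[0,0,0],-1],[[6,0,0],[0,0,0],-1],[[0,0,0],[0,0,0],0],[[0,0,0],[0,0,0],1],[[0,0,0],[0,0,0],1],[[0,0,0],[0,0,0],1],[[0,0,0],[0,0,0],1]], "force": 100}}

```text
t: 40.8
tool_pos: [0.4319, 0.035, 0.0609]
orientation: [0.707, 0.007, 0.707, -0.007]
contact_force: [-6.8, -0.9, 35.3]
gripper_width: 0.149
```

Request:
{"name": "step_arm", "arguments": {"moves": [[[0,0,0],[0,0,0],1],[[-5,0,0],[0,0,0],1],[[-15,0,0],[0,0,0],1],[[-20,0,0],[0,0,0],1],[[0,0,0],[0,0,0],1],[[0,0,0],[0,0,0],1]]}}

```text
t: 41.4
tool_pos: [0.4318, 0.035, 0.1005]
orientation: [0.707, 0.007, 0.707, -0.007]
contact_force: [0.2, -0.4, -1.5]
gripper_width: 0.145
```

```bash
python3 -c "
from h import *
go(.503,.0336,.1,-1.1); c=snap('wrist','w29.png')"
```

```text
t 41.4 tcp [431.8  35.  100.5] heading -1.12 tilt [ 1.1e-03  1.0e-04 -1.0e+00] w 12.3 F [ 0.2 -0.4 -1.5] q6 0.1
shift [ 0.6  0.  71.2] turnx -0.02
```

View pics/w29.png

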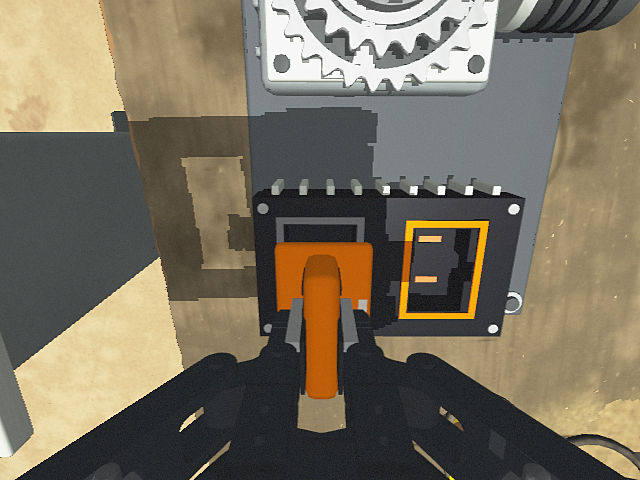

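Request:
{"name": "step_arm", "arguments": {"moves": [[[0,-0.7,36],[0,0,0],1],[[0,0,35.2],[0,0,0],1],[[0,0,0],[0,0,0],1],[[0,0,0],[0,0,0],1],[[0,0,0],[0,0,0],1]]}}

```text
t: 41.95
tool_pos: [0.5011, 0.0328, 0.0993]
orientation: [0.706, 0.007, 0.708, -0.007]
contact_force: [0.2, -1.1, -0.9]
gripper_width: 0.143
```

```bash
python3 -c "
from h import *
go(.503,.0328,.1,-1.1); c=snap('wrist','w30.png')"
```

```text
t 41.95 tcp [501.1  32.8  99.3] heading -1.12 tilt [-2.8e-03 -2.0e-04 -1.0e+00] w 12.2 F [ 0.2 -1.1 -0.9] q6 0.08
shift [-0.7  0.1  1.9] turnx -0.02
```

View pics/w30.png

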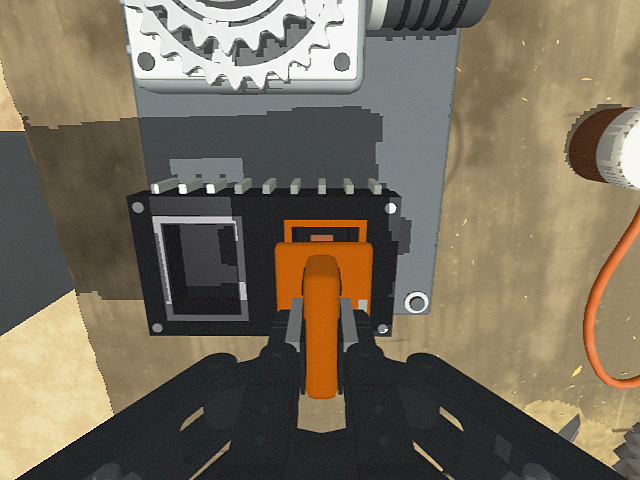

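Request:
{"name": "step_arm", "arguments": {"moves": [[[0,-0.3,2.2],[0,0,0],1],[[5,0,0],[0,0,0],1],[[5,0,0],[0,0,0],1],[[4,0,0],[0,0,0],1],[[3,0,0],[0,0,0],1],[[0,0,0],[0,0,0],1],[[0,0,0],[0,0,0],1]]}}

```text
t: 42.7
tool_pos: [0.5049, 0.0326, 0.0833]
orientation: [0.707, 0.007, 0.707, -0.007]
contact_force: [0.2, 0.1, 0.1]
gripper_width: 0.14
```

Request:
{"name": "step_arm", "arguments": {"moves": [[[3,0,0],[0,0,0],1],[[3,0,0],[0,0,0],1],[[0,0,0],[0,0,0],1]]}}

```text
t: 43.0
tool_pos: [0.5056, 0.0326, 0.0803]
orientation: [0.707, 0.007, 0.707, -0.007]
contact_force: [-12.1, -0.5, 42.2]
gripper_width: 0.14
```

Request:
{"name": "step_arm", "arguments": {"moves": [[[-6,0,0],[0,0,0],1],[[-6,0,0],[0,0,0],1],[[-8,0,0],[0,0,0],1],[[0,0,0],[0,0,0],1],[[0,0,0],[0,0,0],1]]}}

```text
t: 43.5
tool_pos: [0.5051, 0.0325, 0.0974]
orientation: [0.707, 0.007, 0.707, -0.007]
contact_force: [-0.6, -0.2, -1.3]
gripper_width: 0.139
```

```bash
python3 -c "
from h import *
go(.503,.0328,.1,-1.1); c=snap('wrist','w31.png')
cv2.imwrite('pics/w31c.png',cv2.resize(c['img'][180:420,220:430,::-1],None,fx=2.8,fy=2.5,interpolation=cv2.INTER_CUBIC))
im=cv2.imread('pics/w3.png');cv2.imwrite('pics/w3c.png',cv2.resize(im[180:420,220:430],None,fx=2.8,fy=2.5,interpolation=cv2.INTER_CUBIC))
"
```

```text
t 43.5 tcp [505.1  32.5  97.4] heading -1.11 tilt [ 3.e-04 -0.e+00 -1.e+00] w 11.8 F [-0.6 -0.2 -1.3] q6 0.08
shift [-2.6  0.2 -2.1] turnx -0.01
```

View pics/w31c.png

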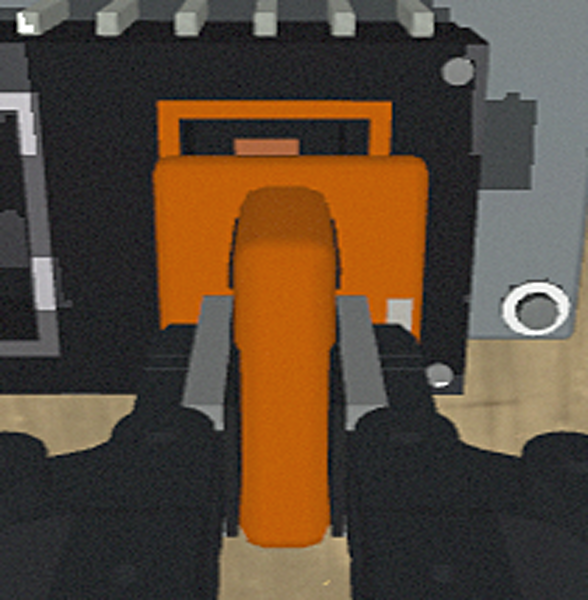

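View pics/w3c.png

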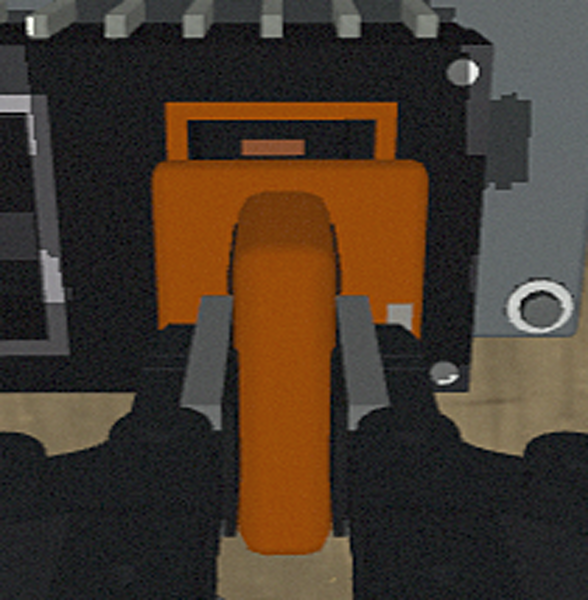

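Request:
{"name": "step_arm", "arguments": {"moves": [[[0,0,-1.7],[0,0,0],1],[[5,0,0],[0,0,0],1],[[5,0,0],[0,0,0],1],[[4,0,0],[0,0,0],1],[[0,0,0],[0,0,0],1],[[0,0,0],[0,0,0],1]]}}

```text
t: 44.15
tool_pos: [0.5032, 0.0326, 0.0831]
orientation: [0.707, 0.007, 0.707, -0.007]
contact_force: [0.4, -0.2, -1.1]
gripper_width: 0.145
```

Request:
{"name": "step_arm", "arguments": {"moves": [[[2,0,0],[0,0,0],1],[[2,0,0],[0,0,0],1],[[0,0,0],[0,0,0],1]]}}

```text
t: 44.45
tool_pos: [0.5032, 0.0326, 0.0792]
orientation: [0.707, 0.007, 0.707, -0.007]
contact_force: [0.2, 0.7, -2.3]
gripper_width: 0.142
```

Request:
{"name": "step_arm", "arguments": {"moves": [[[2,0,0],[0,0,0],1],[[1,0,0],[0,0,0],1],[[0,0,0],[0,0,0],1]]}}

```text
t: 44.75
tool_pos: [0.5024, 0.0326, 0.0761]
orientation: [0.706, 0.007, 0.708, -0.007]
contact_force: [-3.0, -0.2, 0.0]
gripper_width: 0.143
```

Request:
{"name": "step_arm", "arguments": {"moves": [[[2,0,-0.4],[0,0,0],1],[[2,0,0],[0,0,0],1],[[2,0,0],[0,0,0],1],[[0,0,0],[0,0,0],1]]}}

```text
t: 45.15
tool_pos: [0.5023, 0.0325, 0.0698]
orientation: [0.707, 0.007, 0.708, -0.007]
contact_force: [-4.4, -0.3, -2.7]
gripper_width: 0.141
```

Request:
{"name": "step_arm", "arguments": {"moves": [[[2,0,-0.3],[0,0,0],1],[[2,0,0],[0,0,0],1],[[2,0,0],[0,0,0],1],[[2,0,0],[0,0,0],1],[[0,0,0],[0,0,0],1]]}}

```text
t: 45.65
tool_pos: [0.5023, 0.0325, 0.062]
orientation: [0.707, 0.007, 0.707, -0.007]
contact_force: [-3.6, -0.2, -2.8]
gripper_width: 0.14
```

Request:
{"name": "step_arm", "arguments": {"moves": [[[1,0,0],[0,0,0],1],[[1,0,0],[0,0,0],1],[[1,0,0],[0,0,0],1],[[0,0,0],[0,0,0],1]]}}

```text
t: 46.05
tool_pos: [0.5023, 0.0326, 0.061]
orientation: [0.707, 0.007, 0.707, -0.007]
contact_force: [-13.5, -0.3, 28.7]
gripper_width: 0.141
```

Request:
{"name": "step_arm", "arguments": {"moves": [[[0.5,0,0],[0,0,0],1],[[0,0,0],[0,0,0],1],[[-1.5,0,0],[0,0,0],0],[[0,0,0],[0,0,0],-0.3],[[0,0,0],[0,0,0],-1],[[-30,0,0],[0,0,0],-1],[[-45,0,0],[0,0,0],-1],[[-45,0,0],[0,0,0],-1]]}}

```text
t: 46.85
tool_pos: [0.5025, 0.0326, 0.1812]
orientation: [0.707, 0.007, 0.707, -0.007]
contact_force: [1.3, -0.3, 0.1]
gripper_width: 1.006
```

Request:
{"name": "step_arm", "arguments": {"moves": [[[-40,30,-20],[0,0,0],-1],[[0,40,-10],[0,0,0],-1],[[0,0,0],[0,0,0],-1],[[0,0,0],[0,0,0],-1]]}}

```text
t: 47.25
tool_pos: [0.4755, 0.1016, 0.2176]
orientation: [0.707, 0.006, 0.707, -0.006]
contact_force: [0.9, -0.2, 0.4]
gripper_width: 0.998
```

```bash
python3 m11.py .112 .2; python3 -c "
from h import *
c=snap('wrist','w32.png'); cv2.imwrite('pics/w32c.png',cv2.resize(c['img'][200:380,210:450,::-1],None,fx=3.2,fy=3.2,interpolation=cv2.INTER_CUBIC))
s=snap('side')
cv2.imwrite('pics/s6c.png',cv2.resize(s['img'][270:410,300:430,::-1],None,fx=4.2,fy=4.2,interpolation=cv2.INTER_CUBIC))"
```

```text
[ 284   98   38   41 1186] [301.90640809 117.88954469] ((301.9119567871094, 117.86922454833984), (36.452972412109375, 39.764305114746094), 171.3355712890625)
cap [0.4644 0.1892 0.112 ]
t 47.3 tcp [475.5 100.9 217.2] heading -1.05 tilt [ 1.e-04 -5.e-04 -1.e+00] w 85.0 F [ 0.2 -0.7  0.5] q6 0.22
shift [ 17.2  88.2 -12.8] turnx -21.95
```

View pics/w32.png

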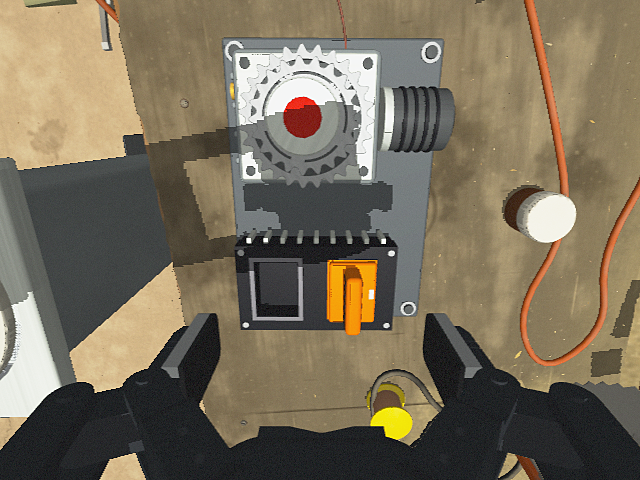

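View pics/s6c.png

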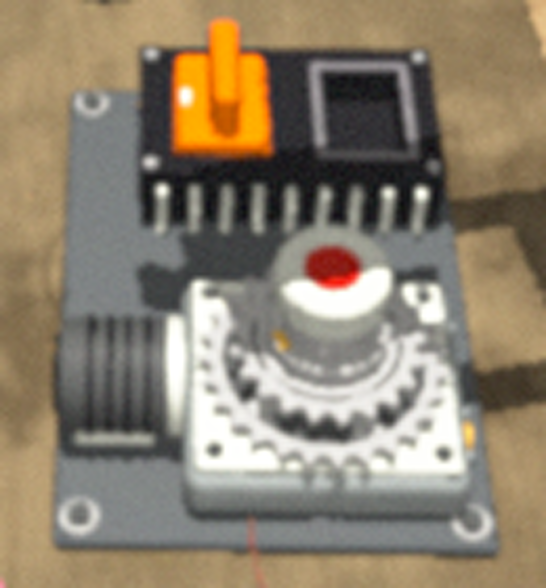

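View pics/w32c.png

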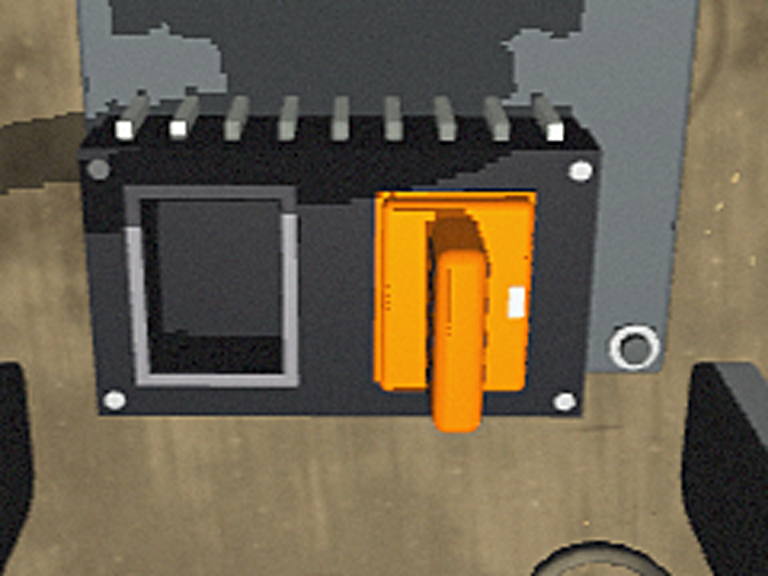

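Run:
```python
from h import *
c=snap("wrist"); g=lambda u,v,z:ray(c,u/3.2+210,v/3.2+200,z)[:2]
p=[g(*q,.056) for q in[(378,193),(536,192),(525,389),(376,389)]]
print(np.mean(p,0).round(4),[np.linalg.norm(p[i]-p[(i+1)%4]).round(4) for i in range(4)])
b=[g(*q,.085) for q in[(435,252),(484,252),(480,428),(434,428)]]; print("bar",np.mean(b,0).round(4),[np.linalg.norm(b[i]-b[(i+1)%4]).round(4) for i in range(4)])
```

```text
[0.5026 0.0351] [np.float64(0.045), np.float64(0.0635), np.float64(0.045), np.float64(0.0632)]
bar [0.5015 0.0346] [np.float64(0.0128), np.float64(0.0529), np.float64(0.0127), np.float64(0.0529)]
```

Request:
{"name": "step_arm", "arguments": {"moves": [[[0,-33,13],[0,0,0],1],[[0,-33,13],[0,0,0],1],[[40,-1,0],[0,0,0],1],[[40,0,0],[0,0,0],1],[[27,0,0],[0,0,0],1],[[0,0,0],[0,0,0],1],[[0,0,0],[0,0,0],1],[[0,0,0],[0,0,0],1]]}}

```text
t: 48.25
tool_pos: [0.5012, 0.0333, 0.1119]
orientation: [0.708, 0.007, 0.706, -0.007]
contact_force: [1.1, -0.4, -0.8]
gripper_width: -0.002
```

Request:
{"name": "step_arm", "arguments": {"moves": [[[10,0,1],[0,0,0],1],[[8,0,0],[0,0,0],1],[[4,0,0],[0,0,0],1],[[2,0,0],[0,0,0],1],[[0,0,0],[0,0,0],1]]}}

```text
t: 48.75
tool_pos: [0.5008, 0.0335, 0.0862]
orientation: [0.707, 0.007, 0.707, -0.007]
contact_force: [-0.2, -0.5, -0.5]
gripper_width: -0.0
```

Request:
{"name": "step_arm", "arguments": {"moves": [[[1,0,0],[0,0,0],1],[[0.7,0,0],[0,0,0],1],[[0,0,0],[0,0,0],1]]}}

```text
t: 49.05
tool_pos: [0.5012, 0.0335, 0.0851]
orientation: [0.707, 0.007, 0.707, -0.007]
contact_force: [-0.7, -0.1, 1.4]
gripper_width: -0.001
```

Request:
{"name": "step_arm", "arguments": {"moves": [[[0.7,0,0],[0,0,0],1],[[0,0,0],[0,0,0],1],[[-30,0,0],[0,0,0],1],[[-45,0,0],[0,0,0],1],[[-45,0,0],[0,0,0],1],[[-30,0,-20],[0,0,0],1],[[0,0,0],[0,0,0],1],[[0,0,0],[0,0,0],1]]}}

```text
t: 49.85
tool_pos: [0.4812, 0.0339, 0.2346]
orientation: [0.708, 0.007, 0.706, -0.007]
contact_force: [0.0, -0.6, 0.0]
gripper_width: -0.0
```

```bash
python3 -c "
from h import *
c=snap('wrist','w33.png'); snap('side','s7.png'); snap('scene','sc3.png')"
```

```text
(no output)
```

View pics/s7.png

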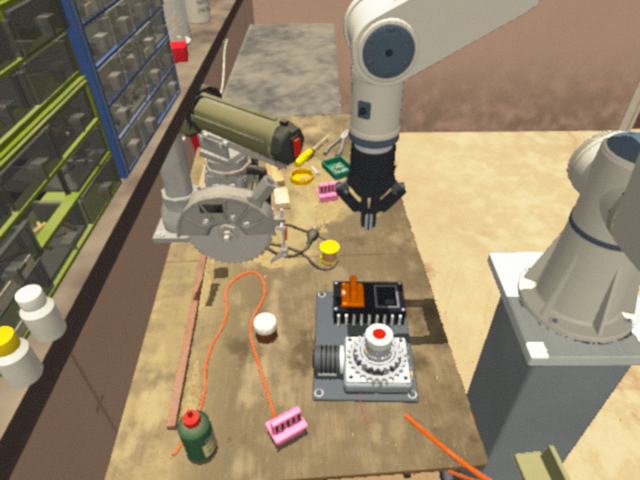

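View pics/w33.png

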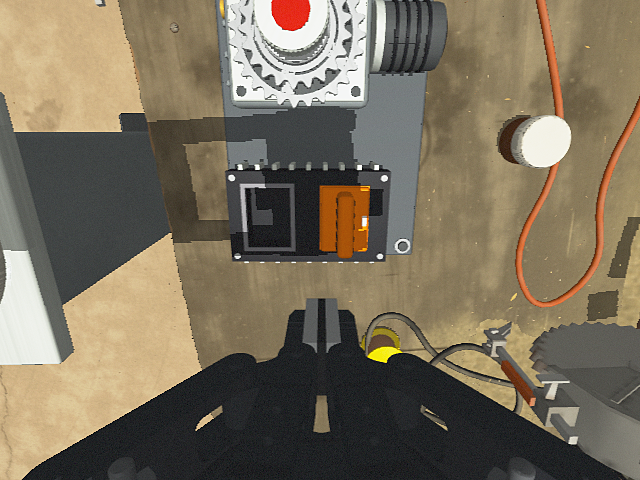

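```bash
python3 -c "
from h import *
print(ctrl.close_job(), ctrl.state()['t'])"
```

```text
the job is handed in; nothing more can be done
the job is handed in; nothing more can be done
```

The job is done in the order asked and handed in at about 50 s of the 210 s allowed; no verdict was reported.

1. **Plug parked:** I pulled the orange plug and parked it fully home in the grey-rimmed pocket.
2. **Cap off:** I lifted the cap off the hub and stood it on the board.
3. **Sprockets stacked:** Two were present, the 27-tooth and the 21-tooth. I turned each to the master spline (about 24°) and slid it home, the 27 lowest and the 21 on top. They seated 15.8 mm apart, against 16 mm expected.
4. **Cap back on:** It sat down on the hub with a firm stop. Afterwards the camera put it at (0.4644, 0.1892), within about 1 mm of the hub centre measured at the start.
5. **Plug live:** I pushed the plug home in its orange-rimmed socket. Its top was touched at z = 0.085 m, exactly the seated height.

- **Missed first try:** The first attempt at the live socket landed about 2 mm off in x and met the rim at 42 N. I backed off, compared the view with the one taken when I first pulled the plug, and it then went in.
- **Checks that disagreed:** After replugging, the camera measured the plug's flange about 2% large, which would put it a few millimetres high. The touch test at 0.085 m overruled that. Camera and arm positions differed by up to 2 mm elsewhere.
- **Not fully checked:** I saw no third sprocket in any view, but the area behind the saw was only partly visible.

I did not touch the jar or the spool, and the last pictures show both where they started.

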